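# Fetch the battery pack from behind the can and bottle and click it into the test dock

### The job

The battery pack in the bench caddy stands behind the spray can and the square bottle: first stand the can and the bottle both on the steel side tray, upright and leaving the pack where it is. Then lift out the pack and press it straight down into the test dock until it clicks fully home, the can and bottle still waiting on the tray. Then stand the can back centred on its round pad and the bottle back centred on its square pad in the caddy; never let either of them fall over.

Things in the scene. Friction and masses are not known exactly. Their poses are not given: they have to be found in the camera images.
- can: Aluminium spray can with paper band and small white cap: round body 44 mm wide up to 102 mm above its foot, narrower above, 119 mm high, 0.2 kg. Origin: centre of underside, z up. At the start on its pad, 7 mm from the pack and 10 mm from the bottle: fingers do not fit between; close on the can 75 mm or more above its foot, one finger over the pack's top.
- bottle: White square bottle: body 44 x 44 mm up to 102 mm above its foot, then a round neck and grey cap 29 mm wide, 120 mm high, 0.2 kg. Origin: centre of underside, z up, x and y square to its sides. At the start on its square pad beside the can, as close to the pack as the can is; grip it likewise 75 mm or more above its foot.
- pack: Black battery pack upright on the caddy's floor, behind can and bottle as seen from the robot: 26 mm thick (x), 88 mm long (y), 64 mm high (z), 0.2 kg. Grooves for the dock's balls along both long sides, 8 to 19 mm up. Origin: centre of underside; both ways round are alike. Grip across the 26 mm with fingertips 20 mm or more above its underside, to clear the dock's walls.
- can_pad: Round black rubber pad, 52 mm wide, 3 mm thick, fixed on the caddy's floor: the can's place. Origin: centre of its underside, so the can standing on it has its origin 3 mm above the pad's. x and y parallel to the caddy's.
- bottle_pad: Square black rubber pad, 52 x 52 mm, 3 mm thick, fixed on the caddy's floor 54 mm (centre to centre) beside the round pad: the bottle's place. Origin: centre of its underside, so the bottle standing on it has its origin 3 mm above the pad's; x and y square to its sides. Either pad may be the left one.
- caddy: Fixed grey caddy, a shallow tray 150 x 150 mm with 4 mm floor and 10 mm high rim. Origin: centre of underside, on the bench; x points away from the robot (turned up to 0.3 rad), y left. The pads lie 25 mm to its -x, 27 mm either side of the middle; at the start the pack stands 16 mm to +x, along y.
- tray: Fixed steel side tray, 130 mm (x) by 180 mm (y), floor 3 mm thick, rim 7 mm high: the waiting place for can and bottle, empty at the start, left or right of the caddy. Origin: centre of underside, on the bench; things standing in it have their origin 3 mm above its own.
- dock: Fixed grey dock, across the caddy from the tray. Origin: centre of underside. Slot for the pack's foot, open upward: 32 mm (x) by 98 mm (y), floor 6 mm above origin, walls flared at the top, 24 mm above origin. A sprung ball in the middle of each long wall: the pack rests on them 15 mm too high until pressed down with 5 to 20 N; it then clicks in and stands on the floor, origin 6 mm above the dock's.
Not all that is in view belongs to the job. Leave any purple look-alike of the can alone.

How it is judged:
By the outcome, as a careful person would: the job done as asked, in the order asked, and still so for the second after the job is handed in, with the robot touching nothing.
It also fails if it takes over 128 s, if anything falls off the work surface, if the arm or the gripper's body presses on something with over 40 N, if the wrist force passes 120 N, or if a joint passes its speed limit or range.

### The arm

A 6-joint arm with a two-finger parallel gripper is mounted at the origin on the work surface. World frame = base frame: x ahead of the robot, y to its left, z up, the work surface at z = 0. Lengths are in mm, angles in rad, forces in N, time in s.
With the tool pointing down it reaches from about 350 to 875 mm from the base axis. Payload 4.2 kg.
Tool frame: the origin (TCP) lies at the very end of the fingers, on their centre line; the grasp point (between the pads) lies 19 mm behind it; z points along the fingers, y is the line along which they close (so a half turn about z gives the same grasp; the last joint's range is limited). The gripper opens to 85 mm and grips with 20 to 120 N. Pads are 22 mm wide; open, the fingers measure 114 mm over their backs; the gripper's body (76 mm by 85 mm) begins 54 mm behind the grasp point. The pads swing forward as they close: fully open they stand 13 mm farther back than shut.
Start: joints at [0.259, 0.385, 0.008, 0, -1.194, -0.259], TCP at [624.979, 0.025, 231.312] pointing down, gripper open.
Joint ranges: [-3.14, 3.14], [-1.21, 2.06], [-1.07, 1.41], [-3.16, 2.05], [-2.99, -0.16], [-3.1, 3.1]. Speed limits (rad/s): [2.79, 2.79, 3.14, 3.14, 3.14, 3.14].

### API

Orientations are given as a unit quaternion [x, y, z, w].
In Python, from bench import arm, optics gives the robot as it stands. The module is installed in compiled form; this text tells all that it offers.
- The arm moves only by the tool step_arm, never from a script. Its argument "motion" is a list of rows, each an object with "dr": the turn, a rotation vector about the tool's x, y, z in units of 8 degrees (1.0 is 8 degrees), a list of three; "slide": the shift along the tool's x, y, z in mm, a list of three; "jaw": the finger opening in mm, from 0 to 85.4. A call has exactly 8 rows; each row is the pose to reach, as a shift and turn from the pose commanded when the call began, along the tool's axes at that moment; what a row does not reach only later rows make up. A row lasts 1/8 s, in which the tool goes at most 62.5 mm and 10.7 degrees, less where a joint would pass 70% of its speed; a pose out of reach is approached as far as the arm can. A call with a gripper value outside its range is refused whole. The fingers move at their own pace and stop on an object; the grip force is fixed at half the most. Time passes only in rows, so rows that repeat a pose let the fingers close, or fill a call up. It gives the time, the measured TCP pose, the force, the opening and the grip force at its end, in the units of the state.
- arm.read_state(): the state, without advancing time (a new reading comes with each control period).
- optics.get_image(name): name is "scene" or "side" or "wrist"; returns the picture (420x560x3 uint8, blue, green, red); there is no depth.
- optics.camera_info(name): a dict with "camera_matrix" (3x3 intrinsics, pixels), "k1" (the pictures are not rectified: a ray, as slopes to the right and down, at radius r is drawn at 1 + k1 r^2 times it, then the intrinsics apply), "view" (4x4, takes a point from world to camera coordinates); the wrist camera has in their place "T_tool_cam" (4x4, takes a point from camera to tool coordinates, whose origin is the TCP and whose axes are the flange's). Camera axes: x right, y up, looking along -z (the intrinsics and any distortion apply to the point x, -y, -z); pixel columns grow to the right and rows downward; lengths in mm; the calibration is good to about 2 mm. A picture is of the moment at which its call begins: read the wrist's pose just before it. camera_info takes no time and is no camera call.
- arm.job_done(): hands the job in; it is judged then, once.
The state is a dict: "clock": time; "joints": joint angles; "joint_vel": joint speeds; "joint_efforts": joint torques, N m; "position": TCP position; "ee_rot": TCP orientation; "contact_force": force on the tool from outside, world axes, zero at the start; "wrist_torque": the same for the moment, N m; "gripper_width": finger opening in mm; "grasp_force": force on a finger pad.
Only numpy, scipy, OpenCV 4.12 (cv2) and the standard library are available. Lean on these libraries where they do the work, as an engineer would, in place of code of your own. Each camera call takes 0.05 s, during which the arm holds its last target. There are 200 camera calls.

## Working session

There is one attempt and no reset: what is moved stays moved. The work goes in short steps, Python scripts to look and compute and a tool call to move; the robot and the scene stay as the last step left them, time stands still between calls to the robot, and variables do not carry over. Pictures are saved under pics/ and viewed, at most 14 in all, crops included, and the job is handed in when it is done.

Besides the shell and the picture viewer there is one more tool, called after "Call:" by a JSON object that holds its "op" and its "data", one argument or row to a line. step_arm: Moves the arm, as the interface text tells. Its arguments: {"type":"object","properties":{"motion":{"type":"array","items":{"type":"object","properties":{"dr":{"type":"array","items":{"type":"number"}},"slide":{"type":"array","items":{"type":"number"}},"jaw":{"type":"number"}}}}},"required":["motion"]}

```bash
mkdir -p pics; cat > h.py <<'E'
import numpy as np, cv2
from bench import arm, optics
def snap(name, fn=None):
    s=arm.read_state(); im=np.array(optics.get_image(name))
    if fn: cv2.imwrite('pics/'+fn,im)
    return s,im
E
python3 - <<'E'
from h import *
np.set_printoptions(precision=4,suppress=True)
s=arm.read_state(); print(s)
a=[snap(n,n+'0.png')[1] for n in ('scene','side','wrist')]
for n in ('scene','side','wrist'): print(n,optics.camera_info(n))
cv2.imwrite('pics/all0.png',np.hstack(a[:2])[:, :][::1]) 
E
```

```text
{'clock': 0.0, 'joints': array([ 0.2586,  0.3856,  0.0066, -0.0005, -1.194 , -0.2586]), 'joint_vel': array([ 0.0008, -0.0005,  0.0008, -0.0007, -0.0015, -0.0005]), 'joint_efforts': array([ -0.001 , -39.2286,  18.84  ,   4.1862,  -0.0047,   0.    ]), 'position': array([624.3992,   0.0342, 230.2031]), 'ee_rot': array([-0.707 ,  0.7072,  0.0008, -0.0008]), 'contact_force': array([ 1.3522, -0.1847, -0.2228]), 'wrist_torque': array([-0.005 ,  0.0236,  0.033 ]), 'grasp_force': 0.0, 'gripper_width': 85.2231824048662}
scene {'camera_matrix': array([[532.7427,   0.    , 275.4493],
       [  0.    , 532.7427, 203.2194],
       [  0.    ,   0.    ,   1.    ]]), 'k1': -0.13714931242620482, 'view': array([[   -0.2294,     0.9733,    -0.0116,    94.3948],
       [   -0.7728,    -0.1749,     0.61  ,   382.48  ],
       [    0.5917,     0.1489,     0.7923, -1704.8527],
       [    0.    ,     0.    ,     0.    ,     1.    ]])}
side {'camera_matrix': array([[429.4313,   0.    , 280.7128],
       [  0.    , 429.4313, 211.7564],
       [  0.    ,   0.    ,   1.    ]]), 'k1': 0.014952306120532341, 'view': array([[  -0.9482,   -0.3177,    0.0022,  502.5534],
       [   0.2385,   -0.7073,    0.6655, -153.2144],
       [  -0.2099,    0.6315,    0.7464, -830.8108],
       [   0.    ,    0.    ,    0.    ,    1.    ]])}
wrist {'camera_matrix': array([[326.1405,   0.    , 281.0739],
       [  0.    , 326.1405, 213.2494],
       [  0.    ,   0.    ,   1.    ]]), 'k1': -0.03952077228304434, 'T_tool_cam': array([[   0.0002,    0.9595,    0.2816,   71.8496],
       [   1.    ,   -0.0001,   -0.0003,    0.1963],
       [  -0.0003,    0.2816,   -0.9595, -142.8753],
       [   0.    ,    0.    ,    0.    ,    1.    ]])}
```

View pictures.

View pics/scene0.png

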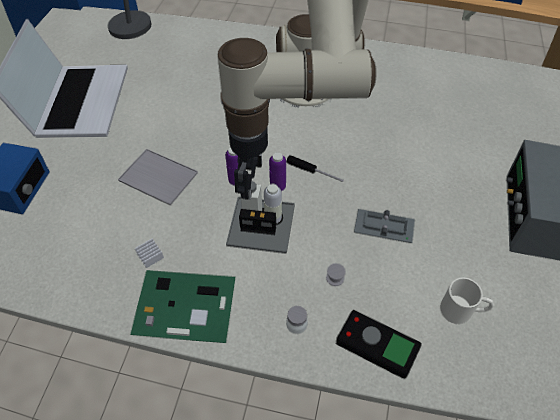

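View pics/side0.png

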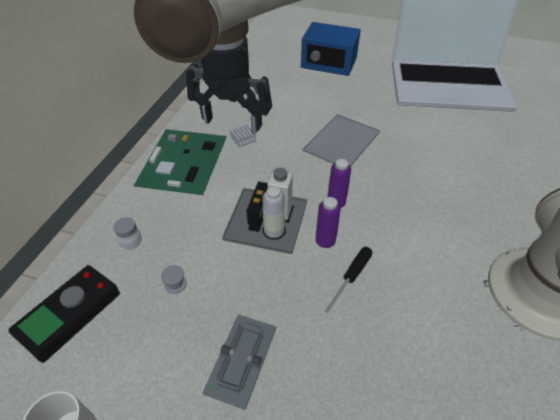

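View pics/wrist0.png

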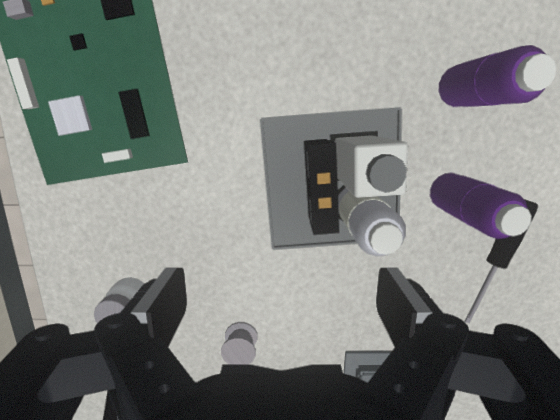

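```bash
cat >> h.py <<'E'
from scipy.spatial.transform import Rotation as R
def rays(name,px,s=None):
    c=optics.camera_info(name); px=np.array(px,float).reshape(-1,1,2)
    u=cv2.undistortPoints(px,c['camera_matrix'],np.array([c['k1'],0,0,0.])).reshape(-1,2)
    d=np.c_[u[:,0],-u[:,1],-np.ones(len(u))]
    if name=='wrist':
        T=np.eye(4); T[:3,:3]=R.from_quat(s['ee_rot']).as_matrix(); T[:3,3]=s['position']
        T=T@np.array(c['T_tool_cam'])
    else: T=np.linalg.inv(c['view'])
    return T[:3,3], d@T[:3,:3].T
def onplane(name,px,z,s=None):
    o,d=rays(name,px,s); return (o+d*((z-o[2])/d[:,2])[:,None])[:,:2]
def flood(im,seed,tol):
    m=np.zeros((im.shape[0]+2,im.shape[1]+2),np.uint8)
    cv2.floodFill(im.copy(),m,seed,0,(tol,)*3,(tol,)*3,cv2.FLOODFILL_MASK_ONLY|cv2.FLOODFILL_FIXED_RANGE|4)
    m=cv2.morphologyEx(m[1:-1,1:-1]*255,cv2.MORPH_OPEN,np.ones((3,3)))
    cs=cv2.findContours(m,cv2.RETR_EXTERNAL,cv2.CHAIN_APPROX_NONE)[0]
    return max(cs,key=cv2.contourArea).reshape(-1,2)
def rect(name,cont,z,s=None):
    p=onplane(name,cont,z,s).astype(np.float32)
    return cv2.minAreaRect(p)
E
python3 - <<'E'
from h import *
s=arm.read_state()
W,S,D=[cv2.imread(f'pics/{n}0.png') for n in('wrist','scene','side')]
print('pose R',R.from_quat(s['ee_rot']).as_matrix().round(3).tolist())
def t(l,n,im,seed,tol,z):
    try:
        c=flood(im,seed,tol); print(l,n,im[seed[1],seed[0]],cv2.boundingRect(c),np.round(np.hstack([np.ravel(v) for v in rect(n,c,z,s)]),1))
    except Exception as e: print(l,n,e)
for tol in (10,18): 
    t('tray','scene',S,(158,177),tol,5); t('tray','side',D,(340,140),tol,5)
    t('caddy','wrist',W,(285,170),tol,7); t('caddy','scene',S,(245,242),tol,7)
    t('caddy','side',D,(245,230),tol,7)
    t('dock','scene',S,(365,228),tol,5); t('dock','side',D,(225,390),tol,5)
t('cancap','wrist',W,(387,238),40,126);t('botcap','wrist',W,(386,172),40,127)
t('pack','wrist',W,(320,220),25,68)
# dark mask of pack in wrist
m=(W[130:245,298:345].max(2)<45).astype(np.uint8)
c=max(cv2.findContours(m,0,1)[0],key=cv2.contourArea).reshape(-1,2)+[298,130]
print('packdark',cv2.boundingRect(c),rect('wrist',c,68,s))
print('purple caps',onplane('wrist',[(539,72),(516,220)],126,s).round(0), 'can cap side/scene: ')
for p,q,z in [((280,174),(277,158),127),((274,190),(272,190),126)]:
    o1,d1=rays('side',[p]);o2,d2=rays('scene',[q])
    A=np.c_[d1[0],-d2[0]]; k=np.linalg.lstsq(A,o2-o1,rcond=None)[0]; print(o1+d1[0]*k[0],o2+d2[0]*k[1])
print('corners caddy wrist z10',onplane('wrist',[(262,118),(401,108),(272,248)],10,s).round(1).tolist())
cr=[D[320:410,195:285],S[195:255,340:430],W[90:260,240:420],S[140:260,220:310]]
o=np.zeros((600,800,3),np.uint8)
for i,a in enumerate(cr): 
    k=min(400/a.shape[1],300/a.shape[0]); a=cv2.resize(a,None,fx=k,fy=k,interpolation=2); y,x=(i//2)*300,(i%2)*400; o[y:y+a.shape[0],x:x+a.shape[1]]=a[:300,:400]
cv2.imwrite('pics/crops.png',o)
E
```

```text
pose R [[-0.0, -1.0, -0.002], [-1.0, 0.0, -0.0], [0.0, 0.002, -1.0]]
tray scene [126 121 121] (122, 151, 73, 52) [ 472.4 -322.7  175.6  125.8   74.3]
tray side [123 114 113] (306, 116, 71, 47) [ 467.7 -321.3  175.3  125.    74.1]
caddy wrist [115 116 112] (261, 108, 137, 136) [566.9  -3.5 148.5 148.    4.6]
caddy scene [96 95 91] (228, 198, 66, 53) [5.643e+02 5.000e-01 1.529e+02 1.490e+02 4.400e+00]
caddy side [97 94 89] (225, 186, 82, 65) [563.5 -18.4 148.7 184.8   4.6]
dock scene max() iterable argument is empty
dock side [103  98  90] (203, 356, 57, 53) [498.  350.8  67.5  75.7  89.6]
tray scene [126 121 121] (121, 151, 74, 52) [ 472.5 -322.6  177.1  126.    74.1]
tray side [123 114 113] (304, 115, 76, 50) [ 469.  -321.2  190.2  136.3   74.1]
caddy wrist [115 116 112] (261, 108, 144, 138) [561.5  -2.1 159.6 152.1   4.4]
caddy scene [96 95 91] (227, 198, 67, 53) [564.4  -1.1 153.  152.1   4.5]
caddy side [97 94 89] (223, 185, 84, 69) [565.9 -16.7 153.6 194.5   4.6]
dock scene [81 77 72] (358, 210, 25, 17) [489.5 267.5  49.4  63.7   0.8]
dock side [103  98  90] (223, 315, 53, 70) [497.8 294.7 118.9  75.9  89.4]
cancap wrist [203 208 204] (0, 0, 560, 381) [609.    0.9 477.8 314.2   3.9]
botcap wrist [116 117 114] (370, 155, 37, 37) [542.4 -31.2  27.7  27.8   4.3]
pack wrist [47 48 49] (304, 132, 74, 102) [566.4 -10.6  67.6  95.7   4.3]
packdark (305, 140, 39, 90) ((582.0632934570312, -9.174270629882812), (34.14619064331055, 87.64604949951172), 5.193258762359619)
purple caps [[ 437. -106.]
 [ 433.    7.]] can cap side/scene: 
[517.88465511  41.5572044  190.61090578] [510.01080893  29.33714317 200.26387636]
[537.96621549  18.52582255 121.15322045] [541.13088486  23.40577354 117.6694293 ]
corners caddy wrist z10 [[644.3, -71.7], [495.5, -82.6], [634.8, 78.2]]
```

View pics/crops.png

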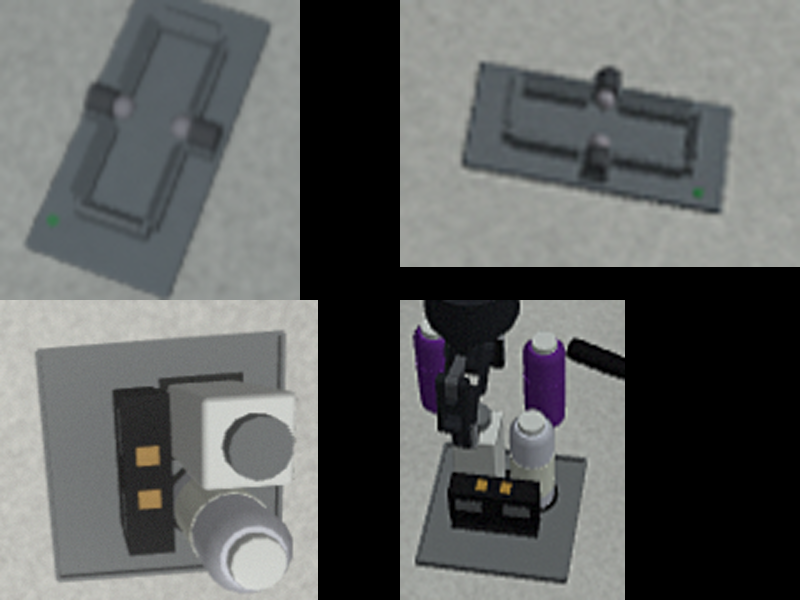

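Call:
{"op": "step_arm", "data": {
  "motion": [
    {"dr": [0, 0, -0.2], "slide": [10, 25, 0], "jaw": 85},
    {"dr": [0, 0, -0.4], "slide": [20, 52, 0], "jaw": 85},
    {"dr": [0, 0, -0.55], "slide": [28, 72, 10], "jaw": 85},
    {"dr": [0, 0, -0.55], "slide": [31, 82, 25], "jaw": 85},
    {"dr": [0, 0, -0.55], "slide": [31, 82, 42], "jaw": 85},
    {"dr": [0, 0, -0.55], "slide": [31, 82, 50], "jaw": 85},
    {"dr": [0, 0, -0.55], "slide": [31, 82, 50], "jaw": 85},
    {"dr": [0, 0, -0.55], "slide": [31, 82, 50], "jaw": 85}
  ]
}}

```text
clock: 1.15
position: [543.5, -30.9, 181.8]
ee_rot: [0.734, -0.679, 0.0, -0.0]
contact_force: [0.5, 0.2, 0.7]
gripper_width: 85.3
grasp_force: 0.0
```

```bash
python3 - <<'E'
from h import *
s,W=snap('wrist','w1.png')
print(s['clock'],s['position'],R.from_quat(s['ee_rot']).as_euler('ZYX',degrees=True))
E
```

```text
1.15 [543.53855062 -30.88358514 181.8409284 ] [-8.55874734e+01 -4.88341543e-03 -1.79941267e+02]
```

View pics/w1.png

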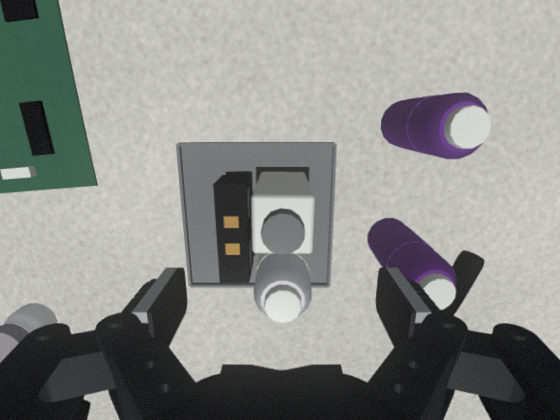

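```bash
cat >> h.py <<'E'
def circ(im,roi,lo,hi,dark=None):
    x0,y0,x1,y1=roi; a=im[y0:y1,x0:x1].astype(int)
    m=((a.min(2)>=lo)&(a.max(2)<=hi)).astype(np.uint8)
    c=max(cv2.findContours(m,0,1)[0],key=cv2.contourArea).reshape(-1,2)+[x0,y0]
    return c
E
python3 - <<'E'
from h import *
s=arm.read_state(); W=cv2.imread('pics/w1.png')
for l,roi,lo,hi,z in [('bcap',(255,205,312,255),70,150,127),('ccap',(262,283,304,322),200,255,126)]:
    c=circ(W,roi,lo,hi); (x,y),r=cv2.minEnclosingCircle(c); p=onplane('wrist',[(x,y)],z,s)
    print(l,x,y,r,p, rect('wrist',c,z,s))
c=flood(W,(200,250),10); print(cv2.boundingRect(c),rect('wrist',c,7,s))
print(onplane('wrist',[(178,143),(335,142),(331,287),(189,287)],10,s).mean(0),onplane('wrist',[(178,143),(335,142),(331,287),(189,287)],10,s))
E
```

```text
bcap 283.0 239.42391967773438 31.56688690185547 [[541.79249066 -27.10893668]] ((542.1998291015625, -32.53099822998047), (36.776851654052734, 31.333110809326172), 4.439515590667725)
ccap 282.0 308.0 18.027854919433594 [[538.42725734  24.24613984]] ((538.2881469726562, 23.423221588134766), (24.80000114440918, 24.18655014038086), 53.16828536987305)
(181, 142, 154, 140) ((564.2611083984375, -5.039207458496094), (147.19168090820312, 147.96961975097656), 4.492523670196533)
[564.48536338  -2.0171273 ] [[645.02142518 -72.24976089]
 [496.32372936 -84.4964925 ]
 [481.66371106  68.27379363]
 [634.93258791  80.40395055]]
```

Call:
{"op": "step_arm", "data": {
  "motion": [
    {"dr": [0, 0, 0], "slide": [0, 1, 20], "jaw": 85},
    {"dr": [0, 0, 0], "slide": [0, 1.5, 45], "jaw": 85},
    {"dr": [0, 0, 0], "slide": [0, 1.5, 70], "jaw": 85},
    {"dr": [0, 0, 0], "slide": [0, 1.5, 90], "jaw": 85},
    {"dr": [0, 0, 0], "slide": [0, 1.5, 102], "jaw": 85},
    {"dr": [0, 0, 0], "slide": [0, 1.5, 102], "jaw": 70},
    {"dr": [0, 0, 0], "slide": [0, 1.5, 102], "jaw": 55},
    {"dr": [0, 0, 0], "slide": [0, 1.5, 102], "jaw": 40}
  ]
}}

```text
clock: 2.2
position: [542.6, -31.0, 80.7]
ee_rot: [0.734, -0.679, 0.001, -0.001]
contact_force: [0.6, -0.2, -1.4]
gripper_width: 43.3
grasp_force: 61.0
```

Call:
{"op": "step_arm", "data": {
  "motion": [
    {"dr": [0, 0, 0], "slide": [0, 0, 0], "jaw": 36},
    {"dr": [0, 0, 0], "slide": [0, 0, 0], "jaw": 36},
    {"dr": [0, 0, 0], "slide": [0, 0, 0], "jaw": 36},
    {"dr": [0, 0, 0], "slide": [0, 0, 0], "jaw": 36},
    {"dr": [0, 0, 0], "slide": [0, 0, 0], "jaw": 36},
    {"dr": [0, 0, 0], "slide": [0, 0, 0], "jaw": 36},
    {"dr": [0, 0, 0], "slide": [0, 0, 0], "jaw": 36},
    {"dr": [0, 0, 0], "slide": [0, 0, 0], "jaw": 36}
  ]
}}

```text
clock: 3.2
position: [542.6, -31.0, 80.6]
ee_rot: [0.734, -0.679, 0.001, -0.001]
contact_force: [0.3, 1.0, 5.6]
gripper_width: 43.0
grasp_force: 61.9
```

Call:
{"op": "step_arm", "data": {
  "motion": [
    {"dr": [0, 0, 0], "slide": [0, 0, -12], "jaw": 36},
    {"dr": [0, 0, 0], "slide": [0, 0, -35], "jaw": 36},
    {"dr": [0, 0, 0], "slide": [0, 0, -60], "jaw": 36},
    {"dr": [0, 0, 0], "slide": [10, 3, -80], "jaw": 36},
    {"dr": [0, 0, 0], "slide": [30, 10, -90], "jaw": 36},
    {"dr": [0, 0, 0], "slide": [60, 20, -90], "jaw": 36},
    {"dr": [0, 0, 0], "slide": [90, 30, -90], "jaw": 36},
    {"dr": [0, 0, 0], "slide": [120, 40, -90], "jaw": 36}
  ]
}}

```text
clock: 4.2
position: [509.2, -155.4, 168.6]
ee_rot: [0.733, -0.68, -0.001, 0.001]
contact_force: [0.8, 0.0, -2.2]
gripper_width: 42.9
grasp_force: 61.1
```

Call:
{"op": "step_arm", "data": {
  "motion": [
    {"dr": [0, 0, 0], "slide": [32, 10.5, 0], "jaw": 36},
    {"dr": [0, 0, 0], "slide": [66, 22, 0], "jaw": 36},
    {"dr": [0, 0, 0], "slide": [100, 33, 0], "jaw": 36},
    {"dr": [0, 0, 0], "slide": [134, 44, 0], "jaw": 36},
    {"dr": [0, 0, 0], "slide": [168, 56, 0], "jaw": 36},
    {"dr": [0, 0, 0], "slide": [192, 64, 0], "jaw": 36},
    {"dr": [0, 0, 0], "slide": [207, 68, 0], "jaw": 36},
    {"dr": [0, 0, 0], "slide": [207, 68, 0], "jaw": 36}
  ]
}}

```text
clock: 5.2
position: [458.0, -366.1, 168.7]
ee_rot: [0.733, -0.68, -0.001, 0.0]
contact_force: [0.4, 0.3, -2.7]
gripper_width: 43.1
grasp_force: 61.1
```

```bash
python3 - <<'E'
from h import *
s,W=snap('wrist','w2.png')
print(s['clock'],s['position'],s['gripper_width'],R.from_quat(s['ee_rot']).as_euler('ZYX',degrees=True))
E
```

```text
5.2 [ 457.96966586 -366.14369477  168.67363273] 43.099305654190616 [-8.57136783e+01  5.05458683e-02  1.79935322e+02]
```

View pics/w2.png

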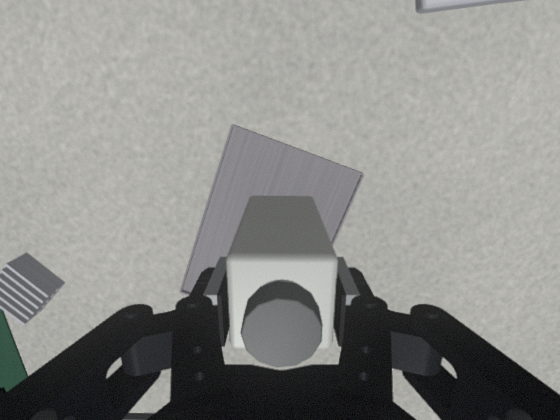

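Call:
{"op": "step_arm", "data": {
  "motion": [
    {"dr": [0, 0, 0], "slide": [0, 0, 15], "jaw": 36},
    {"dr": [0, 0, 0], "slide": [0, 0, 37], "jaw": 36},
    {"dr": [0, 0, 0], "slide": [0, 0, 58], "jaw": 36},
    {"dr": [0, 0, 0], "slide": [0, 0, 74], "jaw": 36},
    {"dr": [0, 0, 0], "slide": [0, 0, 83], "jaw": 36},
    {"dr": [0, 0, 0], "slide": [0, 0, 89], "jaw": 36},
    {"dr": [0, 0, 0], "slide": [0, 0, 92], "jaw": 36},
    {"dr": [0, 0, 0], "slide": [0, 0, 92], "jaw": 36}
  ]
}}

```text
clock: 6.25
position: [459.1, -365.5, 77.6]
ee_rot: [0.734, -0.679, 0.0, -0.0]
contact_force: [0.3, 0.7, -1.1]
gripper_width: 43.2
grasp_force: 61.1
```

Call:
{"op": "step_arm", "data": {
  "motion": [
    {"dr": [0, 0, 0], "slide": [0, 0, 0], "jaw": 45},
    {"dr": [0, 0, 0], "slide": [0, 0, 0], "jaw": 52},
    {"dr": [0, 0, 0], "slide": [0, 0, 0], "jaw": 65},
    {"dr": [0, 0, 0], "slide": [0, 0, 0], "jaw": 80},
    {"dr": [0, 0, 0], "slide": [0, 0, 0], "jaw": 85},
    {"dr": [0, 0, 0], "slide": [0, 0, -15], "jaw": 85},
    {"dr": [0, 0, 0], "slide": [0, 0, -45], "jaw": 85},
    {"dr": [0, 0, 0], "slide": [0, 0, -80], "jaw": 85}
  ]
}}

```text
clock: 7.25
position: [458.8, -365.4, 158.8]
ee_rot: [0.734, -0.679, -0.0, 0.0]
contact_force: [0.2, -0.3, -0.1]
gripper_width: 85.0
grasp_force: 0.0
```

```bash
python3 - <<'E'
from h import *
s,W=snap('side','s3.png')
s,W=snap('wrist','w3.png')
print(s['clock'],s['position'],s['contact_force'],R.from_quat(s['ee_rot']).as_euler('ZYX',degrees=True))
c=flood(W,(250,160),12); print(rect('wrist',c,5,s))
E
```

```text
7.3 [ 461.45715486 -367.31945677  164.7916221 ] [ 0.91521169 -1.36391306  4.0589942 ] [ -85.51157949   -0.39508559 -179.54647788]
((469.8022766113281, -326.0766296386719), (178.7130126953125, 128.33848571777344), 74.18629455566406)
```

View pics/w3.png

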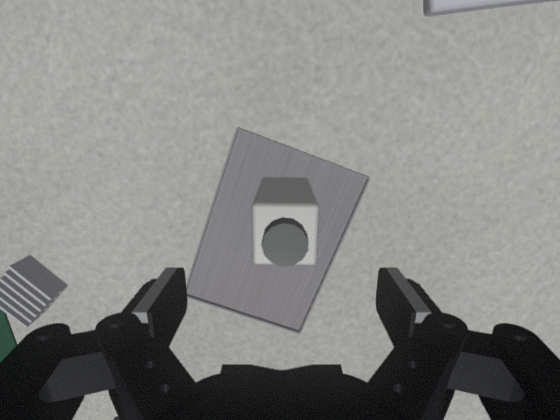

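Call:
{"op": "step_arm", "data": {
  "motion": [
    {"dr": [0, 0, 0], "slide": [-10, -3, -20], "jaw": 85},
    {"dr": [0, 0, 0], "slide": [-45, -13, -27], "jaw": 85},
    {"dr": [0, 0, 0], "slide": [-95, -27, -27], "jaw": 85},
    {"dr": [0, 0, 0], "slide": [-150, -43, -27], "jaw": 85},
    {"dr": [0, 0, 0], "slide": [-205, -59, -27], "jaw": 85},
    {"dr": [0, 0, 0], "slide": [-260, -74, -27], "jaw": 85},
    {"dr": [0, 0, 0], "slide": [-315, -90, -27], "jaw": 85},
    {"dr": [0, 0, 0], "slide": [-360, -103, -27], "jaw": 85}
  ]
}}

```text
clock: 8.35
position: [534.2, 3.6, 185.0]
ee_rot: [0.734, -0.679, 0.0, -0.0]
contact_force: [0.8, 0.3, 0.7]
gripper_width: 85.2
grasp_force: 0.0
```

Call:
{"op": "step_arm", "data": {
  "motion": [
    {"dr": [0, 0, 0], "slide": [-21, -6, 0], "jaw": 85},
    {"dr": [0, 0, 0], "slide": [-21, -6, 0], "jaw": 85},
    {"dr": [0, 0, 0], "slide": [-21, -6, 0], "jaw": 85},
    {"dr": [0, 0, 0], "slide": [-21, -6, 10], "jaw": 85},
    {"dr": [0, 0, 0], "slide": [-21, -6, 20], "jaw": 85},
    {"dr": [0, 0, 0], "slide": [-21, -6, 20], "jaw": 85},
    {"dr": [0, 0, 0], "slide": [-21, -6, 20], "jaw": 85},
    {"dr": [0, 0, 0], "slide": [-21, -6, 20], "jaw": 85}
  ]
}}

```text
clock: 9.35
position: [538.6, 22.8, 164.6]
ee_rot: [0.734, -0.679, 0.0, -0.0]
contact_force: [-0.7, 0.9, 0.7]
gripper_width: 85.0
grasp_force: 0.0
```

```bash
python3 - <<'E'
from h import *
s,W=snap('wrist','w4.png')
print(s['clock'],s['position'],R.from_quat(s['ee_rot']).as_euler('ZYX',degrees=True))
m=(W.min(2)>190).astype(np.uint8)
n,l,st,ce=cv2.connectedComponentsWithStats(m)
for i in range(1,n):
    if 300<st[i,4]<8000 : print(st[i],ce[i],onplane('wrist',[ce[i]],126,s))
c=flood(W,(210,200),10); print(cv2.boundingRect(c),rect('wrist',c,7,s))
E
```

```text
9.35 [538.59957016  22.8333154  164.6076899 ] [-8.56008055e+01  5.14198665e-03 -1.79960931e+02]
[ 441  213   40   38 1176] [460.98639456 231.4787415 ] [[431.81002169   7.34615915]]
[ 256  215   51   49 1687] [281.18435092 240.43272081] [[538.4162678   21.10007076]]
[ 83 391  34  29 487] [ 97.66324435 407.54414784] [[661.54247586 161.53845268]]
[444 391  46  29 710] [466.26619718 407.74084507] [[394.03518016 141.03345956]]
(208, 181, 38, 49) ((589.4340209960938, 35.45332717895508), (33.66841125488281, 47.65442657470703), 4.865408420562744)
```

View pics/w4.png

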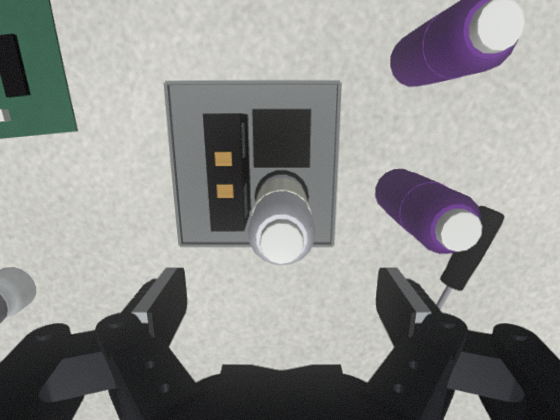

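Call:
{"op": "step_arm", "data": {
  "motion": [
    {"dr": [0, 0, 0], "slide": [0.5, 0, 20], "jaw": 85},
    {"dr": [0, 0, 0], "slide": [0.5, 0, 42], "jaw": 85},
    {"dr": [0, 0, 0], "slide": [0.5, 0, 64], "jaw": 85},
    {"dr": [0, 0, 0], "slide": [0.5, 0, 78], "jaw": 85},
    {"dr": [0, 0, 0], "slide": [0.5, 0, 84], "jaw": 85},
    {"dr": [0, 0, 0], "slide": [0.5, 0, 84], "jaw": 70},
    {"dr": [0, 0, 0], "slide": [0.5, 0, 84], "jaw": 55},
    {"dr": [0, 0, 0], "slide": [0.5, 0, 84], "jaw": 40}
  ]
}}

```text
clock: 10.4
position: [539.0, 22.4, 81.5]
ee_rot: [0.734, -0.679, 0.001, -0.001]
contact_force: [2.0, 0.2, -2.1]
gripper_width: 42.4
grasp_force: 60.9
```

Call:
{"op": "step_arm", "data": {
  "motion": [
    {"dr": [0, 0, 0], "slide": [0, 0, 0], "jaw": 36},
    {"dr": [0, 0, 0], "slide": [0, 0, 0], "jaw": 36},
    {"dr": [0, 0, 0], "slide": [0, 0, -10], "jaw": 36},
    {"dr": [0, 0, 0], "slide": [0, 0, -28], "jaw": 36},
    {"dr": [0, 0, 0], "slide": [0, 0, -50], "jaw": 36},
    {"dr": [0, 0, 0], "slide": [0, 0, -70], "jaw": 36},
    {"dr": [0, 0, 0], "slide": [0, 0, -85], "jaw": 36},
    {"dr": [0, 0, 0], "slide": [0, 0, -90], "jaw": 36}
  ]
}}

```text
clock: 11.4
position: [538.5, 22.4, 171.0]
ee_rot: [0.734, -0.679, 0.0, -0.001]
contact_force: [-0.0, -0.7, -2.9]
gripper_width: 42.7
grasp_force: 61.2
```

```bash
python3 - <<'E'
from h import *
s=arm.read_state(); print(s['clock'],s['position'],s['gripper_width'],s['contact_force'])
s['position']=np.array([538.6,22.83,164.6])
W=cv2.imread('pics/w4.png')
for l,roi,z in [('bpad',(250,95,330,180),7),('pack',(195,105,249,240),68)]:
    x0,y0,x1,y1=roi; m=(W[y0:y1,x0:x1].max(2)<60).astype(np.uint8)
    c=max(cv2.findContours(m,0,1)[0],key=cv2.contourArea).reshape(-1,2)+[x0,y0]
    print(l,cv2.boundingRect(c),rect('wrist',c,z,s))
q=onplane('wrist',[(165,82),(341,82),(333,247),(180,247)],10,s); print(q.mean(0),q)
E
```

```text
11.4 [538.50380718  22.42827038 171.03784128] 42.68101936598264 [-0.02064778 -0.67905239 -2.89627024]
bpad (253, 110, 57, 57) ((542.5012817382812, -30.745010375976562), (50.979068756103516, 49.51621627807617), 4.402627468109131)
pack (203, 114, 46, 117) ((580.1085205078125, -5.3536529541015625), (31.315250396728516, 86.79483032226562), 4.880664825439453)
[564.60343939  -1.0492242 ] [[645.70656845 -71.19346885]
 [495.09551893 -82.37663504]
 [483.76544546  68.83589043]
 [633.84622472  80.53731667]]
```

Call:
{"op": "step_arm", "data": {
  "motion": [
    {"dr": [0, 0, 0], "slide": [10, 3, 0], "jaw": 36},
    {"dr": [0, 0, 0], "slide": [35, 9, 0], "jaw": 36},
    {"dr": [0, 0, 0], "slide": [75, 20, 0], "jaw": 36},
    {"dr": [0, 0, 0], "slide": [120, 32, 0], "jaw": 36},
    {"dr": [0, 0, 0], "slide": [165, 44, 0], "jaw": 36},
    {"dr": [0, 0, 0], "slide": [210, 56, 0], "jaw": 36},
    {"dr": [0, 0, 0], "slide": [250, 66, 0], "jaw": 36},
    {"dr": [0, 0, 0], "slide": [280, 74, 0], "jaw": 36}
  ]
}}

```text
clock: 12.4
position: [484.4, -264.4, 169.0]
ee_rot: [0.733, -0.68, -0.001, 0.001]
contact_force: [-0.3, 0.1, -1.8]
gripper_width: 42.5
grasp_force: 61.2
```

Call:
{"op": "step_arm", "data": {
  "motion": [
    {"dr": [0, 0, 0], "slide": [17, 5, 0], "jaw": 36},
    {"dr": [0, 0, 0], "slide": [17, 5, 5], "jaw": 36},
    {"dr": [0, 0, 0], "slide": [17, 5, 25], "jaw": 36},
    {"dr": [0, 0, 0], "slide": [17, 5, 50], "jaw": 36},
    {"dr": [0, 0, 0], "slide": [17, 5, 70], "jaw": 36},
    {"dr": [0, 0, 0], "slide": [17, 5, 82], "jaw": 36},
    {"dr": [0, 0, 0], "slide": [17, 5, 89], "jaw": 36},
    {"dr": [0, 0, 0], "slide": [17, 5, 93], "jaw": 36}
  ]
}}

```text
clock: 13.4
position: [482.7, -279.7, 77.3]
ee_rot: [0.734, -0.679, 0.0, -0.0]
contact_force: [-3.0, 1.8, 12.2]
gripper_width: 42.2
grasp_force: 63.4
```

Call:
{"op": "step_arm", "data": {
  "motion": [
    {"dr": [0, 0, 0], "slide": [0, 0, 1], "jaw": 36},
    {"dr": [0, 0, 0], "slide": [0, 0, 1], "jaw": 45},
    {"dr": [0, 0, 0], "slide": [0, 0, 1], "jaw": 52},
    {"dr": [0, 0, 0], "slide": [0, 0, 1], "jaw": 65},
    {"dr": [0, 0, 0], "slide": [0, 0, 1], "jaw": 80},
    {"dr": [0, 0, 0], "slide": [0, 0, 0], "jaw": 85},
    {"dr": [0, 0, 0], "slide": [0, 0, -25], "jaw": 85},
    {"dr": [0, 0, 0], "slide": [0, 0, -60], "jaw": 85}
  ]
}}

```text
clock: 14.4
position: [481.7, -279.6, 137.0]
ee_rot: [0.734, -0.679, -0.001, 0.001]
contact_force: [-0.3, -0.2, -0.5]
gripper_width: 85.1
grasp_force: 0.0
```

Call:
{"op": "step_arm", "data": {
  "motion": [
    {"dr": [0, 0, 0], "slide": [0, 0, -25], "jaw": 85},
    {"dr": [0, 0, 0], "slide": [-20, -9, -48], "jaw": 85},
    {"dr": [0, 0, 0], "slide": [-65, -29, -48], "jaw": 85},
    {"dr": [0, 0, 0], "slide": [-115, -51, -48], "jaw": 85},
    {"dr": [0, 0, 0], "slide": [-165, -73, -48], "jaw": 85},
    {"dr": [0, 0, 0], "slide": [-215, -95, -48], "jaw": 85},
    {"dr": [0, 0, 0], "slide": [-255, -113, -48], "jaw": 85},
    {"dr": [0, 0, 0], "slide": [-270, -120, -48], "jaw": 85}
  ]
}}

```text
clock: 15.4
position: [581.9, 0.7, 185.2]
ee_rot: [0.735, -0.678, 0.0, -0.0]
contact_force: [-0.3, -0.3, 0.5]
gripper_width: 85.1
grasp_force: 0.0
```

Call:
{"op": "step_arm", "data": {
  "motion": [
    {"dr": [0, 0, 0], "slide": [0, 0, 0], "jaw": 85},
    {"dr": [0, 0, 0], "slide": [0, 0, 0], "jaw": 85},
    {"dr": [0, 0, 0], "slide": [0, 0, 25], "jaw": 85},
    {"dr": [0, 0, 0], "slide": [0, 0, 55], "jaw": 85},
    {"dr": [0, 0, 0], "slide": [0, 0, 65], "jaw": 85},
    {"dr": [0, 0, 0], "slide": [0, 0, 65], "jaw": 85},
    {"dr": [0, 0, 0], "slide": [0, 0, 65], "jaw": 85},
    {"dr": [0, 0, 0], "slide": [0, 0, 65], "jaw": 85}
  ]
}}

```text
clock: 16.4
position: [582.0, -1.4, 121.5]
ee_rot: [0.734, -0.679, 0.001, -0.001]
contact_force: [0.1, -0.8, -0.5]
gripper_width: 84.5
grasp_force: 0.0
```

```bash
python3 - <<'E'
from h import *
s,W=snap('wrist','w5.png')
_,S=snap('side','s5.png')
print(s['clock'],s['position'],R.from_quat(s['ee_rot']).as_euler('ZYX',degrees=True))
cv2.imwrite('pics/v5.png',np.vstack([cv2.resize(W,(400,300)),cv2.resize(S,(400,300))]))
E
```

```text
16.4 [581.9706952   -1.39721986 121.47317589] [-8.56001323e+01  1.64783407e-02 -1.79875450e+02]
```

View pics/v5.png

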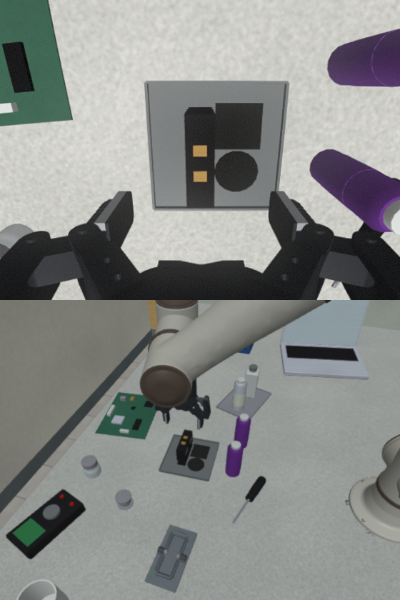

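```bash
python3 - <<'E'
from h import *
s=arm.read_state(); W=cv2.imread('pics/w5.png')
g=W.max(2)
m=(g<62).astype(np.uint8); m[:130]=0; m[300:]=0; m[:,:245]=0; m[:,375:]=0
n,l,st,ce=cv2.connectedComponentsWithStats(m)
for i in range(1,n):
    if st[i,4]>500:
        c=max(cv2.findContours((l==i).astype(np.uint8),0,1)[0],key=cv2.contourArea).reshape(-1,2)
        z=7 if ce[i][0]>295 else 68
        print(st[i],ce[i],[np.round(v,1) for v in rect('wrist',c,z,s)],onplane('wrist',[ce[i]],z,s))
o=np.where((W[:,:,0]<110)&(W[:,:,2]>170),1,0).astype(np.uint8)
n,l,st,ce=cv2.connectedComponentsWithStats(o)
for i in range(1,n):
    if st[i,4]>60: print('orange',st[i],ce[i],onplane('wrist',[ce[i]],68,s))
cv2.imwrite('pics/c5.png',cv2.resize(W[140:310,190:420],None,fx=3,fy=3,interpolation=2))
E
```

```text
[  258   145   110   146 11576] [310.21803732 207.14521424] [array([556.1,   8.1]), array([ 85.3, 125.9]), np.float64(4.6)] [[557.98242424  -4.74423288]]
orange [271 204  18  15 253] [279.51778656 210.69565217] [[583.72243594 -17.17859838]]
orange [272 240  17  14 224] [280.07142857 246.90625   ] [[581.52634237   7.05488722]]
```

View pics/c5.png

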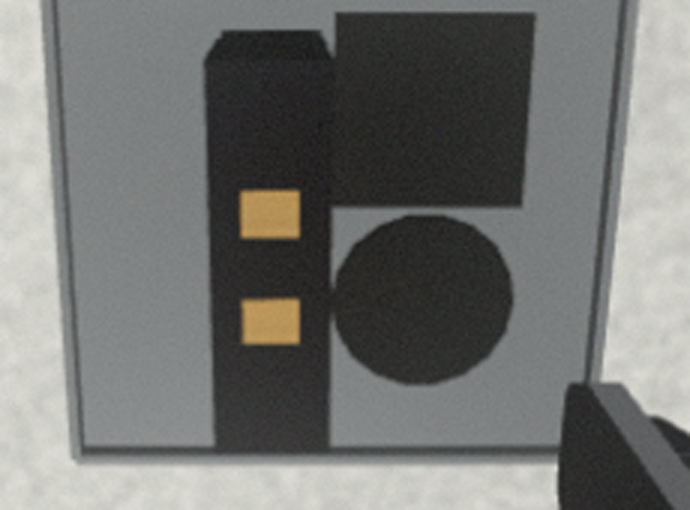

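```bash
python3 - <<'E'
from h import *
s=arm.read_state()
q=onplane('wrist',[(258.3,160.7),(300.3,160.7),(261.7,290),(299.3,290)],68,s);print('pack',q.round(1).tolist(),q.mean(0))
q=onplane('wrist',[(301,239.7),(361,239.7),(331,211.7),(331,268.3)],7,s);print('cpad',q.round(1).tolist(),q[:2].mean(0),q[2:].mean(0))
q=onplane('wrist',[(302,144.5),(368.3,144.5),(364,208.7),(301,208.7)],7,s);print('bpad',q.round(1).tolist(),q.mean(0))
E
```

```text
pack [[598.7, -47.2], [573.7, -49.2], [591.5, 39.2], [566.2, 37.2]] [582.53406096  -4.98701714]
cpad [[562.8, 24.1], [512.3, 20.2], [540.6, -2.2], [534.4, 48.5]] [537.57246083  22.18093527] [537.48501599  23.12798782]
bpad [[569.4, -54.3], [518.1, -58.4], [513.8, -6.9], [565.4, -2.8]] [541.67925742 -30.61378235]
```

Call:
{"op": "step_arm", "data": {
  "motion": [
    {"dr": [0, 0, 0], "slide": [2, 0, 15], "jaw": 85},
    {"dr": [0, 0, 0], "slide": [3.6, 0, 37], "jaw": 85},
    {"dr": [0, 0, 0], "slide": [3.6, 0, 60], "jaw": 85},
    {"dr": [0, 0, 0], "slide": [3.6, 0, 77], "jaw": 85},
    {"dr": [0, 0, 0], "slide": [3.6, 0, 85], "jaw": 85},
    {"dr": [0, 0, 0], "slide": [3.6, 0, 85], "jaw": 60},
    {"dr": [0, 0, 0], "slide": [3.6, 0, 85], "jaw": 40},
    {"dr": [0, 0, 0], "slide": [3.6, 0, 85], "jaw": 18}
  ]
}}

```text
clock: 17.5
position: [582.1, -4.9, 36.1]
ee_rot: [0.734, -0.679, 0.0, -0.001]
contact_force: [0.5, 0.1, -0.1]
gripper_width: 31.6
grasp_force: 0.0
```

Call:
{"op": "step_arm", "data": {
  "motion": [
    {"dr": [0, 0, 0], "slide": [0, 0, 0], "jaw": 18},
    {"dr": [0, 0, 0], "slide": [0, 0, 0], "jaw": 18},
    {"dr": [0, 0, 0], "slide": [0, 0, 0], "jaw": 18},
    {"dr": [0, 0, 0], "slide": [0, 0, 0], "jaw": 18},
    {"dr": [0, 0, 0], "slide": [0, 0, 0], "jaw": 18},
    {"dr": [0, 0, 0], "slide": [0, 0, 0], "jaw": 18},
    {"dr": [0, 0, 0], "slide": [0, 0, 0], "jaw": 18},
    {"dr": [0, 0, 0], "slide": [0, 0, 0], "jaw": 18}
  ]
}}

```text
clock: 18.5
position: [582.4, -4.9, 36.2]
ee_rot: [0.734, -0.679, 0.001, -0.001]
contact_force: [-0.3, 0.8, 5.1]
gripper_width: 25.2
grasp_force: 60.0
```

Call:
{"op": "step_arm", "data": {
  "motion": [
    {"dr": [0, 0, 0], "slide": [0, 0, -10], "jaw": 18},
    {"dr": [0, 0, 0], "slide": [0, 0, -35], "jaw": 18},
    {"dr": [0, 0, 0], "slide": [0, 0, -65], "jaw": 18},
    {"dr": [0, 0, 0], "slide": [0, 0, -95], "jaw": 18},
    {"dr": [0, 0, 0], "slide": [-15, 2, -120], "jaw": 18},
    {"dr": [0, 0, 0], "slide": [-45, 6, -130], "jaw": 18},
    {"dr": [0, 0, 0], "slide": [-85, 12, -130], "jaw": 18},
    {"dr": [0, 0, 0], "slide": [-130, 18, -130], "jaw": 18}
  ]
}}

```text
clock: 19.5
position: [552.5, 123.7, 164.9]
ee_rot: [0.733, -0.68, -0.001, 0.001]
contact_force: [0.0, -0.3, -2.5]
gripper_width: 25.1
grasp_force: 59.1
```

Call:
{"op": "step_arm", "data": {
  "motion": [
    {"dr": [0, 0, 0], "slide": [-45, 6, 0], "jaw": 18},
    {"dr": [0, 0, 0], "slide": [-92, 12, 0], "jaw": 18},
    {"dr": [0, 0, 0], "slide": [-140, 19, 0], "jaw": 18},
    {"dr": [0, 0, 0], "slide": [-185, 25, 0], "jaw": 18},
    {"dr": [0, 0, 0], "slide": [-225, 30, 0], "jaw": 18},
    {"dr": [0, 0, 0], "slide": [-255, 34, 0], "jaw": 18},
    {"dr": [0, 0, 0], "slide": [-270, 36, 0], "jaw": 18},
    {"dr": [0, 0, 0], "slide": [-270, 36, 0], "jaw": 18}
  ]
}}

```text
clock: 20.5
position: [496.5, 389.7, 164.7]
ee_rot: [0.734, -0.679, -0.0, 0.001]
contact_force: [0.6, 0.0, -1.5]
gripper_width: 25.4
grasp_force: 59.1
```

```bash
python3 - <<'E'
from h import *
s,W=snap('wrist','w6.png')
print(s['clock'],s['position'],R.from_quat(s['ee_rot']).as_euler('ZYX',degrees=True))
E
```

```text
20.5 [496.52567366 389.68101473 164.70434656] [-8.55545714e+01 -5.74579143e-02  1.79928781e+02]
```

View pics/w6.png

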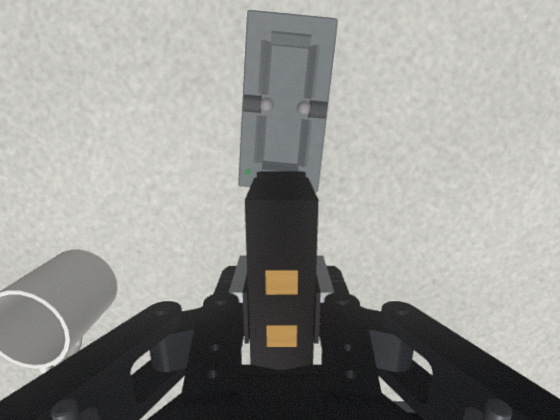

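```bash
python3 - <<'E'
from h import *
s=arm.read_state(); W=cv2.imread('pics/w6.png')
c=np.array([(248,11),(337,19),(318,190),(239,185)])
m=(W.max(2)<140).astype(np.uint8); m[170:]=0; m[:,:220]=0; m[:,360:]=0
cc=max(cv2.findContours(cv2.morphologyEx(m,3,np.ones((5,5))),0,1)[0],key=cv2.contourArea)
print(cv2.approxPolyDP(cc,5,True).reshape(-1,2).tolist())
for z in (4,8): q=onplane('wrist',c,z,s); print(z,q.round(1).tolist(),q.mean(0))
for z in (18,20): q=onplane('wrist',[(266,104),(304,108)],z,s); print('balls',z,q.round(1).tolist(),q.mean(0),np.linalg.norm(q[0]-q[1]),np.degrees(np.arctan2(*(q[0]-q[1])[::-1])))
print('side',cv2.minAreaRect(onplane('side',flood(cv2.imread('pics/side0.png'),(225,390),18),6).astype(np.float32)))
S=[(358,209.2),(414.8,218.6),(412.1,242.7),(354,232.2)];q=onplane('scene',S,6);print('scene',q.round(1).tolist(),q.mean(0))
cv2.imwrite('pics/c6.png',cv2.resize(W[0:200,220:360],None,fx=4,fy=4,interpolation=2)[:,:][100:700])
E
```

```text
[[248, 10], [239, 169], [319, 169], [336, 19]]
4 [[535.9, 233.1], [461.2, 233.3], [461.7, 380.3], [536.8, 381.2]] [498.89180302 306.95736668]
8 [[535.4, 234.2], [461.8, 234.4], [462.2, 379.5], [536.4, 380.3]] [498.93559568 307.0952064 ]
balls 18 [[515.4, 306.8], [483.0, 307.5]] [499.19565807 307.13109151] 32.39788987521035 -1.336647916261399
balls 20 [[515.3, 306.8], [483.1, 307.6]] [499.21651517 307.20214196] 32.17429628415985 -1.3366479162613043
side ((497.5340881347656, 295.0806579589844), (118.76055908203125, 75.8041763305664), 89.43408966064453)
scene [[466.7, 235.0], [464.4, 383.9], [541.1, 382.8], [541.4, 235.1]] [503.40926776 309.19226845]
```

View pics/c6.png

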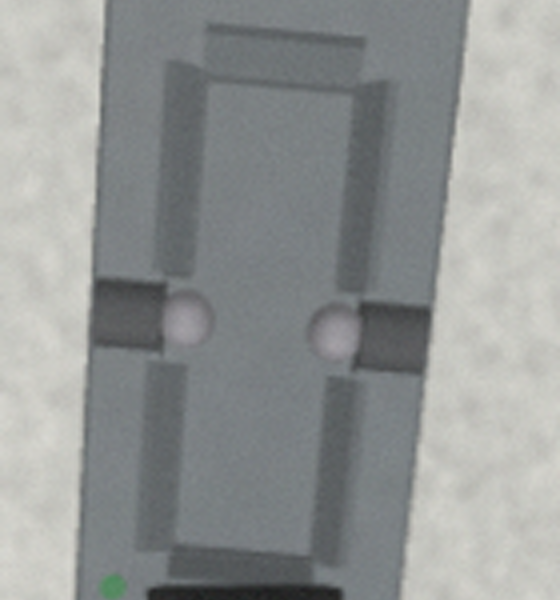

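```bash
python3 - <<'E'
from h import *
s=arm.read_state(); W=cv2.imread('pics/w6.png')
o=np.where((W[:,:,0]<110)&(W[:,:,2]>170),1,0).astype(np.uint8)
n,l,st,ce=cv2.connectedComponentsWithStats(o)
P=[ce[i] for i in range(1,n) if st[i,4]>100]
q=onplane('wrist',P,196.5,s); print(P,q,q.mean(0)-s['position'][:2])
Rt=R.from_quat(s['ee_rot']).as_matrix()
d=np.array([499.2,307.2,75])-s['position']; print('tool slide',Rt.T@d)
E
```

```text
[array([281.32900433, 281.87878788]), array([281.25752508, 335.90802676])] [[497.36966251 376.90300745]
 [495.53253257 401.0676403 ]] [-0.3096697   0.08862695]
tool slide [81.54573731  3.71119839 89.93270393]
```

Call:
{"op": "step_arm", "data": {
  "motion": [
    {"dr": [0, 0, 0.2], "slide": [20, 1, 0], "jaw": 18},
    {"dr": [0, 0, 0.4], "slide": [50, 2.5, 0], "jaw": 18},
    {"dr": [0, 0, 0.6], "slide": [75, 3.5, 5], "jaw": 18},
    {"dr": [0, 0, 0.6], "slide": [81.5, 3.7, 30], "jaw": 18},
    {"dr": [0, 0, 0.6], "slide": [81.5, 3.7, 60], "jaw": 18},
    {"dr": [0, 0, 0.6], "slide": [81.5, 3.7, 82], "jaw": 18},
    {"dr": [0, 0, 0.6], "slide": [81.5, 3.7, 90], "jaw": 18},
    {"dr": [0, 0, 0.6], "slide": [81.5, 3.7, 90], "jaw": 18}
  ]
}}

```text
clock: 21.55
position: [499.8, 307.0, 75.5]
ee_rot: [-0.704, 0.71, -0.0, -0.0]
contact_force: [-0.3, 0.2, -2.6]
gripper_width: 25.2
grasp_force: 59.1
```

```bash
python3 - <<'E'
from h import *
s,W=snap('wrist','w7.png'); _,S=snap('side','s7.png'); _,C=snap('scene','c7.png')
s=arm.read_state()
print(s['clock'],s['position'],R.from_quat(s['ee_rot']).as_euler('ZYX',degrees=True))
o=np.zeros((600,800,3),np.uint8)
for i,a in enumerate([W[0:300,150:410],S[270:410,180:320],C[165:255,330:450]]):
    k=min(400/a.shape[1],300/a.shape[0]); a=cv2.resize(a,None,fx=k,fy=k,interpolation=2); y,x=(i//2)*300,(i%2)*400; o[y:y+a.shape[0],x:x+a.shape[1]]=a[:300,:400]
cv2.imwrite('pics/v7.png',o)
E
```

```text
21.7 [500.29548305 308.35189658  76.56342766] [-9.04096947e+01  8.66864167e-02 -1.79901228e+02]
```

View pics/v7.png

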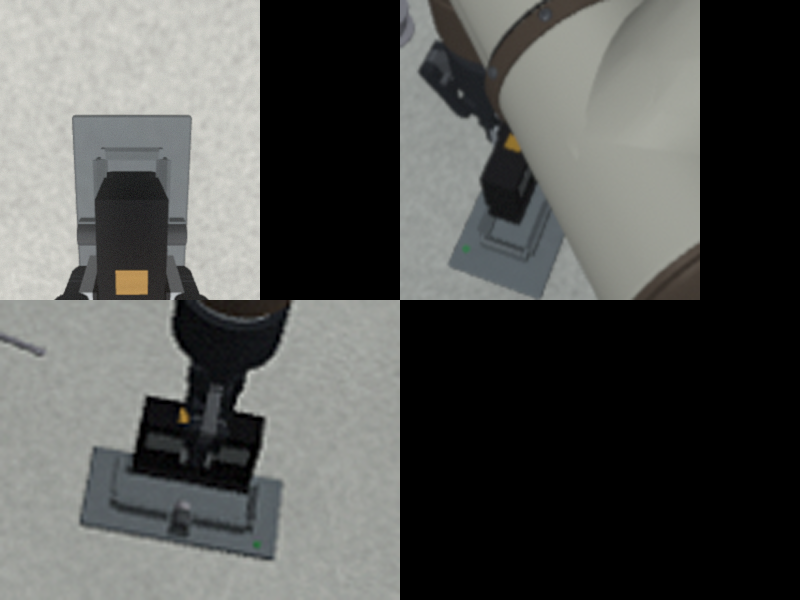

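Call:
{"op": "step_arm", "data": {
  "motion": [
    {"dr": [0, 0, 0], "slide": [0, 0, 4], "jaw": 18},
    {"dr": [0, 0, 0], "slide": [0, 0, 10], "jaw": 18},
    {"dr": [0, 0, 0], "slide": [0, 0, 16], "jaw": 18},
    {"dr": [0, 0, 0], "slide": [0, 0, 20], "jaw": 18},
    {"dr": [0, 0, 0], "slide": [0, 0, 22], "jaw": 18},
    {"dr": [0, 0, 0], "slide": [0, 0, 23], "jaw": 18},
    {"dr": [0, 0, 0], "slide": [0, 0, 24], "jaw": 18},
    {"dr": [0, 0, 0], "slide": [0, 0, 24], "jaw": 18}
  ]
}}

```text
clock: 22.7
position: [500.0, 308.4, 52.0]
ee_rot: [-0.705, 0.709, -0.0, 0.001]
contact_force: [-1.6, -0.6, 3.5]
gripper_width: 25.3
grasp_force: 59.9
```

Call:
{"op": "step_arm", "data": {
  "motion": [
    {"dr": [0, 0, 0], "slide": [0, 0, 2], "jaw": 18},
    {"dr": [0, 0, 0], "slide": [0, 0, 4], "jaw": 18},
    {"dr": [0, 0, 0], "slide": [0, 0, 6], "jaw": 18},
    {"dr": [0, 0, 0], "slide": [0, 0, 8], "jaw": 18},
    {"dr": [0, 0, 0], "slide": [0, 0, 10], "jaw": 18},
    {"dr": [0, 0, 0], "slide": [0, 0, 11.5], "jaw": 18},
    {"dr": [0, 0, 0], "slide": [0, 0, 12.5], "jaw": 18},
    {"dr": [0, 0, 0], "slide": [0, 0, 12.5], "jaw": 18}
  ]
}}

```text
clock: 23.7
position: [499.7, 308.1, 38.9]
ee_rot: [-0.705, 0.71, 0.0, 0.0]
contact_force: [0.4, -0.6, -2.0]
gripper_width: 25.0
grasp_force: 59.7
```

Call:
{"op": "step_arm", "data": {
  "motion": [
    {"dr": [0, 0, 0], "slide": [0, 0, 0.7], "jaw": 18},
    {"dr": [0, 0, 0], "slide": [0, 0, 1.2], "jaw": 18},
    {"dr": [0, 0, 0], "slide": [0, 0, 1.6], "jaw": 18},
    {"dr": [0, 0, 0], "slide": [0, 0, 2], "jaw": 18},
    {"dr": [0, 0, 0], "slide": [0, 0, 2], "jaw": 18},
    {"dr": [0, 0, 0], "slide": [0, 0, 2], "jaw": 18},
    {"dr": [0, 0, 0], "slide": [0, 0, 2], "jaw": 18},
    {"dr": [0, 0, 0], "slide": [0, 0, 2], "jaw": 18}
  ]
}}

```text
clock: 24.7
position: [499.8, 308.2, 38.2]
ee_rot: [-0.705, 0.709, -0.0, 0.0]
contact_force: [-3.0, -1.8, 6.5]
gripper_width: 25.2
grasp_force: 61.2
```

Call:
{"op": "step_arm", "data": {
  "motion": [
    {"dr": [0, 0, 0], "slide": [0, 0, 1], "jaw": 18},
    {"dr": [0, 0, 0], "slide": [0, 0, 2], "jaw": 18},
    {"dr": [0, 0, 0], "slide": [0, 0, 2], "jaw": 18},
    {"dr": [0, 0, 0], "slide": [0, 0, 2], "jaw": 18},
    {"dr": [0, 0, 0], "slide": [0, 0, 2], "jaw": 18},
    {"dr": [0, 0, 0], "slide": [0, 0, 2], "jaw": 18},
    {"dr": [0, 0, 0], "slide": [0, 0, 2], "jaw": 18},
    {"dr": [0, 0, 0], "slide": [0, 0, 2], "jaw": 18}
  ]
}}

```text
clock: 25.7
position: [499.8, 308.3, 38.2]
ee_rot: [-0.705, 0.709, -0.0, 0.001]
contact_force: [-5.6, -3.0, 17.5]
gripper_width: 25.4
grasp_force: 62.5
```

Call:
{"op": "step_arm", "data": {
  "motion": [
    {"dr": [0, 0, 0], "slide": [0, 0, -2.5], "jaw": 18},
    {"dr": [0, 0, 0], "slide": [0, 0, -2.5], "jaw": 30},
    {"dr": [0, 0, 0], "slide": [0, 0, -2.5], "jaw": 40},
    {"dr": [0, 0, 0], "slide": [0, 0, -2.5], "jaw": 55},
    {"dr": [0, 0, 0], "slide": [0, 0, -2.5], "jaw": 70},
    {"dr": [0, 0, 0], "slide": [0, 0, -10], "jaw": 80},
    {"dr": [0, 0, 0], "slide": [0, 0, -35], "jaw": 85},
    {"dr": [0, 0, 0], "slide": [0, 0, -70], "jaw": 85}
  ]
}}

```text
clock: 26.7
position: [499.2, 307.7, 105.1]
ee_rot: [-0.705, 0.71, -0.0, -0.001]
contact_force: [0.4, 0.3, 0.6]
gripper_width: 84.8
grasp_force: 0.0
```

Call:
{"op": "step_arm", "data": {
  "motion": [
    {"dr": [0, 0, 0], "slide": [0, 0, -30], "jaw": 85},
    {"dr": [0, 0, 0], "slide": [0, 0, -65], "jaw": 85},
    {"dr": [0, 0, 0], "slide": [0, 0, -90], "jaw": 85},
    {"dr": [0, 0, 0], "slide": [10, 0, -95], "jaw": 85},
    {"dr": [0, 0, 0], "slide": [30, 0, -95], "jaw": 85},
    {"dr": [0, 0, 0], "slide": [30, 0, -95], "jaw": 85},
    {"dr": [0, 0, 0], "slide": [30, 0, -95], "jaw": 85},
    {"dr": [0, 0, 0], "slide": [30, 0, -95], "jaw": 85}
  ]
}}

```text
clock: 27.7
position: [499.4, 278.1, 199.2]
ee_rot: [-0.705, 0.71, 0.0, -0.001]
contact_force: [-1.1, 0.0, 0.6]
gripper_width: 85.1
grasp_force: 0.0
```

```bash
python3 - <<'E'
from h import *
s,W=snap('wrist','w8.png'); _,S=snap('side','s8.png'); _,C=snap('scene','c8.png')
print(s['clock'],s['position'],R.from_quat(s['ee_rot']).as_euler('ZYX',degrees=True))
# pack top height by size: orange label spacing 24.2 mm; triangulate labels wrist/scene
def lab(I):
    o=np.where((I[:,:,0]<110)&(I[:,:,2]>150)&(I[:,:,2]>I[:,:,0]*1.6),1,0).astype(np.uint8)
    n,l,st,ce=cv2.connectedComponentsWithStats(o); return [(st[i].tolist(),ce[i].round(1).tolist()) for i in range(1,n) if st[i,4]>=(60 if I is W else 8)]
for I in (W,C[170:250,330:430]): print(lab(I))
for z in (70,85): print(z,[onplane('wrist',[c],z,s).round(1).tolist() for _,c in lab(W)])
o=np.zeros((600,800,3),np.uint8)
for i,a in enumerate([W[150:400,150:410],S[270:410,180:320],C[180:255,330:430],S[60:260,160:400]]):
    k=min(400/a.shape[1],300/a.shape[0]); a=cv2.resize(a,None,fx=k,fy=k,interpolation=2); y,x=(i//2)*300,(i%2)*400; o[y:y+a.shape[0],x:x+a.shape[1]]=a[:300,:400]
cv2.imwrite('pics/v8.png',o)
E
```

```text
27.7 [499.36627949 278.06116679 199.19810859] [-9.03987186e+01 -4.01047356e-02  1.79958547e+02]
[]
[]
70 []
85 []
```

```bash
python3 - <<'E'
from h import *
s=arm.read_state(); I=cv2.imread('pics/w8.png'); hsv=cv2.cvtColor(I,cv2.COLOR_BGR2HSV)
o=cv2.inRange(hsv,(8,90,90),(28,255,255)); n,l,st,ce=cv2.connectedComponentsWithStats(o)
P=[ce[i] for i in range(1,n) if st[i,4]>40]; print([st[i].tolist() for i in range(1,n) if st[i,4]>40])
for z in (70,85): q=onplane('wrist',P,z,s); print(z,q.round(1).tolist(),q.mean(0),np.linalg.norm(q[0]-q[-1]))
d=I.max(2)<60; ys,xs=np.where(d[100:300,230:340]); print(ys.min(),ys.max(),xs.min(),xs.max())
for nm in('side','scene'):
    I=cv2.imread('pics/'+('s8.png' if nm=='side' else 'c8.png')); o=cv2.inRange(cv2.cvtColor(I,cv2.COLOR_BGR2HSV),(8,90,90),(28,255,255)); n,l,st,ce=cv2.connectedComponentsWithStats(o)
    print(nm,[(st[i].tolist(),ce[i].round(1).tolist()) for i in range(1,n) if st[i,4]>5])
E
```

```text
[[274, 219, 14, 11, 152], [274, 245, 14, 11, 153]]
70 [[499.7, 296.3], [499.8, 320.8]] [499.76546598 308.55447033] 24.55174052526178
85 [[499.6, 291.3], [499.8, 314.5]] [499.71080876 302.93591594] 23.199841712504824
76 180 18 84
side [([207, 0, 23, 26, 516], [218.1, 12.1]), ([237, 331, 9, 7, 48], [240.8, 334.0]), ([231, 344, 9, 8, 53], [234.9, 347.5])]
scene [([402, 0, 15, 3, 23], [409.9, 0.4]), ([464, 0, 96, 26, 1466], [522.0, 9.2]), ([508, 189, 5, 4, 19], [510.1, 190.4]), ([382, 207, 4, 5, 15], [383.4, 208.9]), ([391, 209, 5, 4, 17], [392.6, 210.5]), ([144, 307, 10, 5, 44], [148.5, 309.0])]
```

Call:
{"op": "step_arm", "data": {
  "motion": [
    {"dr": [0, 0, -0.1], "slide": [15, 0, 0], "jaw": 85},
    {"dr": [0, 0, -0.2], "slide": [50, 1, 0], "jaw": 85},
    {"dr": [0, 0, -0.3], "slide": [95, 2, 0], "jaw": 85},
    {"dr": [0, 0, -0.4], "slide": [140, 3, 0], "jaw": 85},
    {"dr": [0, 0, -0.5], "slide": [185, 4, 0], "jaw": 85},
    {"dr": [0, 0, -0.6], "slide": [230, 5, 0], "jaw": 85},
    {"dr": [0, 0, -0.6], "slide": [275, 6, 0], "jaw": 85},
    {"dr": [0, 0, -0.6], "slide": [315, 7, 0], "jaw": 85}
  ]
}}

```text
clock: 28.85
position: [489.5, -39.0, 200.0]
ee_rot: [0.734, -0.679, 0.0, -0.0]
contact_force: [0.9, 0.3, -0.7]
gripper_width: 84.7
grasp_force: 0.0
```

```bash
cat >> h.py <<'E'
def to(p,s=None):
    s=s or arm.read_state(); return (R.from_quat(s['ee_rot']).as_matrix().T@(np.array(p)-s['position'])).round(1), s['position'].round(1), R.from_quat(s['ee_rot']).as_euler('ZYX',degrees=True)[0].round(2)
E
python3 -c "
from h import *
print(to([482.6,-279.6,165]))"
```

```text
(array([239.4,  25.3,  35. ]), array([489.5, -39. , 200. ]), np.float64(-85.6))
```

Call:
{"op": "step_arm", "data": {
  "motion": [
    {"dr": [0, 0, 0], "slide": [40, 4, 0], "jaw": 85},
    {"dr": [0, 0, 0], "slide": [85, 9, 0], "jaw": 85},
    {"dr": [0, 0, 0], "slide": [130, 14, 0], "jaw": 85},
    {"dr": [0, 0, 0], "slide": [175, 18, 0], "jaw": 85},
    {"dr": [0, 0, 0], "slide": [215, 23, 10], "jaw": 85},
    {"dr": [0, 0, 0], "slide": [235, 25, 25], "jaw": 85},
    {"dr": [0, 0, 0], "slide": [238, 25.3, 35], "jaw": 85},
    {"dr": [0, 0, 0], "slide": [238, 25.3, 35], "jaw": 85}
  ]
}}

```text
clock: 29.85
position: [482.3, -275.9, 164.0]
ee_rot: [0.734, -0.68, -0.001, 0.0]
contact_force: [-0.3, -0.1, 0.5]
gripper_width: 85.0
grasp_force: 0.0
```

```bash
python3 - <<'E'
from h import *
s,W=snap('wrist','w9.png'); print(s['clock'],to([482.6,-279.6,77.3],s))
m=(W.min(2)>190).astype(np.uint8); m[330:]=0
n,l,st,ce=cv2.connectedComponentsWithStats(m)
for i in range(1,n):
    if 300<st[i,4]<8000 : print(st[i],ce[i],onplane('wrist',[ce[i]],122,s))
E
```

```text
29.85 (array([ 3.7, -0.2, 86.7]), array([ 482.3, -275.9,  164. ]), np.float64(-85.62))
```

```bash
python3 - <<'E'
from h import *
s=arm.read_state(); print(to([482.6,-279.6,77.3],s)); W=cv2.imread('pics/w9.png')
for t in (175,185,200):
    m=(W.min(2)>t).astype(np.uint8); m=cv2.morphologyEx(m,2,np.ones((3,3)))
    n,l,st,ce=cv2.connectedComponentsWithStats(m)
    print(t,[(st[i].tolist(),onplane('wrist',[ce[i]],122,s).round(1).tolist()) for i in range(1,n) if st[i,4]>300])
cv2.imwrite('pics/v9.png',W)
E
```

```text
(array([ 3.8,  0.6, 87.5]), array([ 483. , -275.7,  164.8]), np.float64(-85.57))
175 [([298, 55, 69, 72, 2097], [[465.4, -362.6]]), ([262, 217, 40, 38, 1180], [[483.0, -278.7]])]
185 []
200 []
```

View pics/v9.png

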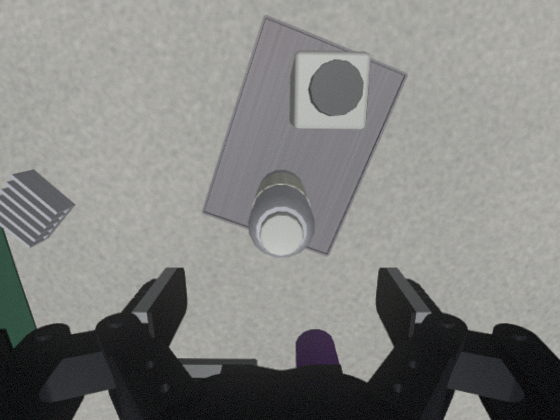

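Call:
{"op": "step_arm", "data": {
  "motion": [
    {"dr": [0, 0, 0], "slide": [3.5, 0.3, 15], "jaw": 85},
    {"dr": [0, 0, 0], "slide": [3.5, 0.3, 38], "jaw": 85},
    {"dr": [0, 0, 0], "slide": [3.5, 0.3, 62], "jaw": 85},
    {"dr": [0, 0, 0], "slide": [3.5, 0.3, 80], "jaw": 85},
    {"dr": [0, 0, 0], "slide": [3.5, 0.3, 87], "jaw": 85},
    {"dr": [0, 0, 0], "slide": [3.5, 0.3, 87], "jaw": 70},
    {"dr": [0, 0, 0], "slide": [3.5, 0.3, 87], "jaw": 55},
    {"dr": [0, 0, 0], "slide": [3.5, 0.3, 87], "jaw": 40}
  ]
}}

```text
clock: 30.9
position: [483.7, -279.9, 79.0]
ee_rot: [0.734, -0.679, 0.001, -0.0]
contact_force: [-0.2, 0.3, -0.0]
gripper_width: 42.5
grasp_force: 60.7
```

Call:
{"op": "step_arm", "data": {
  "motion": [
    {"dr": [0, 0, 0], "slide": [0, 0, 0], "jaw": 36},
    {"dr": [0, 0, 0], "slide": [0, 0, 0], "jaw": 36},
    {"dr": [0, 0, 0], "slide": [0, 0, 0], "jaw": 36},
    {"dr": [0, 0, 0], "slide": [0, 0, -10], "jaw": 36},
    {"dr": [0, 0, 0], "slide": [0, 0, -30], "jaw": 36},
    {"dr": [0, 0, 0], "slide": [0, 0, -55], "jaw": 36},
    {"dr": [0, 0, 0], "slide": [0, 0, -80], "jaw": 36},
    {"dr": [0, 0, 0], "slide": [0, 0, -90], "jaw": 36}
  ]
}}

```text
clock: 31.9
position: [483.7, -279.6, 169.1]
ee_rot: [0.734, -0.679, 0.001, -0.001]
contact_force: [0.4, -0.0, -1.8]
gripper_width: 42.7
grasp_force: 61.2
```

Call:
{"op": "step_arm", "data": {
  "motion": [
    {"dr": [0, 0, 0], "slide": [-10, -3, 0], "jaw": 36},
    {"dr": [0, 0, 0], "slide": [-35, -9, 0], "jaw": 36},
    {"dr": [0, 0, 0], "slide": [-75, -20, 0], "jaw": 36},
    {"dr": [0, 0, 0], "slide": [-120, -32, 0], "jaw": 36},
    {"dr": [0, 0, 0], "slide": [-165, -44, 0], "jaw": 36},
    {"dr": [0, 0, 0], "slide": [-210, -56, 0], "jaw": 36},
    {"dr": [0, 0, 0], "slide": [-250, -66, 0], "jaw": 36},
    {"dr": [0, 0, 0], "slide": [-280, -74, 0], "jaw": 36}
  ]
}}

```text
clock: 32.9
position: [534.6, 7.5, 166.2]
ee_rot: [0.734, -0.679, -0.001, 0.001]
contact_force: [0.0, -0.0, -1.7]
gripper_width: 42.4
grasp_force: 61.2
```

Call:
{"op": "step_arm", "data": {
  "motion": [
    {"dr": [0, 0, 0], "slide": [-15, -4, 0], "jaw": 36},
    {"dr": [0, 0, 0], "slide": [-15, -4, 0], "jaw": 36},
    {"dr": [0, 0, 0], "slide": [-15, -4, 15], "jaw": 36},
    {"dr": [0, 0, 0], "slide": [-15, -4, 30], "jaw": 36},
    {"dr": [0, 0, 0], "slide": [-15, -4, 30], "jaw": 36},
    {"dr": [0, 0, 0], "slide": [-15, -4, 30], "jaw": 36},
    {"dr": [0, 0, 0], "slide": [-15, -4, 30], "jaw": 36},
    {"dr": [0, 0, 0], "slide": [-15, -4, 30], "jaw": 36}
  ]
}}

```text
clock: 33.9
position: [538.6, 20.6, 138.3]
ee_rot: [0.734, -0.679, 0.0, -0.0]
contact_force: [-0.2, 0.2, -2.6]
gripper_width: 41.9
grasp_force: 61.2
```

```bash
python3 -c "
from h import *
for i in range(4):
    if i: optics.get_image('side')
    print(to([537.9,22.5,81.4]))"
```

```text
(array([-2. ,  0.6, 56.9]), array([538.6,  20.6, 138.3]), np.float64(-85.6))
(array([-2. ,  0.6, 56.8]), array([538.6,  20.6, 138.2]), np.float64(-85.6))
(array([-2. ,  0.5, 56.7]), array([538.5,  20.6, 138.1]), np.float64(-85.6))
(array([-1.9,  0.5, 56.7]), array([538.5,  20.6, 138.1]), np.float64(-85.6))
```

Call:
{"op": "step_arm", "data": {
  "motion": [
    {"dr": [0, 0, 0], "slide": [-2, 0.3, 10], "jaw": 36},
    {"dr": [0, 0, 0], "slide": [-2, 0.3, 25], "jaw": 36},
    {"dr": [0, 0, 0], "slide": [-2, 0.3, 40], "jaw": 36},
    {"dr": [0, 0, 0], "slide": [-2, 0.3, 48], "jaw": 36},
    {"dr": [0, 0, 0], "slide": [-2, 0.3, 52], "jaw": 36},
    {"dr": [0, 0, 0], "slide": [-2, 0.3, 54], "jaw": 36},
    {"dr": [0, 0, 0], "slide": [-2, 0.3, 55], "jaw": 36},
    {"dr": [0, 0, 0], "slide": [-2, 0.3, 55], "jaw": 36}
  ]
}}

```text
clock: 35.05
position: [538.1, 22.6, 83.2]
ee_rot: [0.734, -0.679, 0.0, -0.0]
contact_force: [0.8, -0.3, -2.2]
gripper_width: 42.3
grasp_force: 61.3
```

Weight still hanging; lower in small steps.

Call:
{"op": "step_arm", "data": {
  "motion": [
    {"dr": [0, 0, 0], "slide": [0, 0, 0.5], "jaw": 36},
    {"dr": [0, 0, 0], "slide": [0, 0, 1], "jaw": 36},
    {"dr": [0, 0, 0], "slide": [0, 0, 1], "jaw": 36},
    {"dr": [0, 0, 0], "slide": [0, 0, 1], "jaw": 36},
    {"dr": [0, 0, 0], "slide": [0, 0, 1], "jaw": 36},
    {"dr": [0, 0, 0], "slide": [0, 0, 1], "jaw": 36},
    {"dr": [0, 0, 0], "slide": [0, 0, 1], "jaw": 36},
    {"dr": [0, 0, 0], "slide": [0, 0, 1], "jaw": 36}
  ]
}}

```text
clock: 36.05
position: [538.2, 22.5, 83.0]
ee_rot: [0.734, -0.679, 0.0, -0.0]
contact_force: [-1.9, 1.1, 5.1]
gripper_width: 42.3
grasp_force: 62.1
```

Contact. Release, rise, and check.

Call:
{"op": "step_arm", "data": {
  "motion": [
    {"dr": [0, 0, 0], "slide": [0, 0, 0], "jaw": 45},
    {"dr": [0, 0, 0], "slide": [0, 0, 0], "jaw": 52},
    {"dr": [0, 0, 0], "slide": [0, 0, 0], "jaw": 65},
    {"dr": [0, 0, 0], "slide": [0, 0, 0], "jaw": 80},
    {"dr": [0, 0, 0], "slide": [0, 0, 0], "jaw": 85},
    {"dr": [0, 0, 0], "slide": [0, 0, -20], "jaw": 85},
    {"dr": [0, 0, 0], "slide": [0, 0, -50], "jaw": 85},
    {"dr": [0, 0, 0], "slide": [0, 0, -82], "jaw": 85}
  ]
}}

```text
clock: 37.05
position: [537.7, 22.4, 164.4]
ee_rot: [0.734, -0.679, -0.0, 0.0]
contact_force: [0.5, -0.4, -0.2]
gripper_width: 85.1
grasp_force: 0.0
```

Call:
{"op": "step_arm", "data": {
  "motion": [
    {"dr": [0, 0, 0], "slide": [0, 0, 0], "jaw": 85},
    {"dr": [0, 0, 0], "slide": [0, 0, 0], "jaw": 85},
    {"dr": [0, 0, 0], "slide": [0, 0, 0], "jaw": 85},
    {"dr": [0, 0, 0], "slide": [0, 0, 0], "jaw": 85},
    {"dr": [0, 0, 0], "slide": [0, 0, 0], "jaw": 85},
    {"dr": [0, 0, 0], "slide": [0, 0, 0], "jaw": 85},
    {"dr": [0, 0, 0], "slide": [0, 0, 0], "jaw": 85},
    {"dr": [0, 0, 0], "slide": [0, 0, 0], "jaw": 85}
  ]
}}

```text
clock: 38.05
position: [537.9, 22.5, 163.8]
ee_rot: [0.734, -0.679, 0.0, -0.0]
contact_force: [-0.3, 0.7, -0.4]
gripper_width: 84.8
grasp_force: 0.0
```

```bash
cat >> h.py <<'E'
def whites(W,s,z):
    m=(W.min(2)>190).astype(np.uint8); n,l,st,ce=cv2.connectedComponentsWithStats(m)
    for i in range(1,n):
        if 300<st[i,4]<8000: print(st[i],ce[i].round(1),onplane('wrist',[ce[i]],z,s).round(1))
def darks(W,s,roi,z,t=62):
    x0,y0,x1,y1=roi; m=(W[y0:y1,x0:x1].max(2)<t).astype(np.uint8)
    for c in cv2.findContours(m,0,1)[0]:
        if cv2.contourArea(c)>300: c=c.reshape(-1,2)+[x0,y0]; print('dark',cv2.boundingRect(c),[np.round(v,1) for v in rect('wrist',c,z,s)])
E
python3 - <<'E'
from h import *
s,W=snap('wrist','w10.png'); print(s['clock'],to([459.1,-365.5,165],s)); whites(W,s,126); darks(W,s,(240,90,340,240),7)
E
```

```text
38.05 (array([380.8, 108.4,  -1.2]), array([537.9,  22.5, 163.8]), np.float64(-85.6))
[ 478    0   49   50 1887] [500.6  24. ] [[ 435.6 -104.7]]
[243  22  61  55 856] [272.4  46.1] [[550.3 -83.9]]
[ 81  24  42  39 440] [102.  44.] [[637.4 -79.2]]
[ 472   97   88  155 4861] [528.3 175.6] [[399.8 -29.5]]
[ 258  215   50   50 1611] [282.4 241. ] [[537.   20.8]]
[ 441  214   40   38 1161] [460.5 232.4] [[431.7   7.4]]
[527 250  33  35 314] [548.7 270.6] [[368.5  28.2]]
[ 503  276   57   77 1454] [539.6 311.9] [[364.9  57.9]]
dark (252, 110, 58, 58) [array([542.4, -30.7]), array([51. , 50.3]), np.float64(4.4)]
```

Call:
{"op": "step_arm", "data": {
  "motion": [
    {"dr": [0, 0, 0], "slide": [10, 3, -20], "jaw": 85},
    {"dr": [0, 0, 0], "slide": [45, 13, -27], "jaw": 85},
    {"dr": [0, 0, 0], "slide": [95, 27, -27], "jaw": 85},
    {"dr": [0, 0, 0], "slide": [150, 43, -27], "jaw": 85},
    {"dr": [0, 0, 0], "slide": [205, 58, -27], "jaw": 85},
    {"dr": [0, 0, 0], "slide": [260, 74, -27], "jaw": 85},
    {"dr": [0, 0, 0], "slide": [315, 90, -27], "jaw": 85},
    {"dr": [0, 0, 0], "slide": [360, 102, -27], "jaw": 85}
  ]
}}

```text
clock: 39.1
position: [463.1, -346.3, 190.9]
ee_rot: [0.733, -0.68, 0.0, -0.0]
contact_force: [0.3, -1.5, 0.3]
gripper_width: 85.1
grasp_force: 0.0
```

Call:
{"op": "step_arm", "data": {
  "motion": [
    {"dr": [0, 0, 0], "slide": [21, 6.5, 0], "jaw": 85},
    {"dr": [0, 0, 0], "slide": [21, 6.5, 10], "jaw": 85},
    {"dr": [0, 0, 0], "slide": [21, 6.5, 26], "jaw": 85},
    {"dr": [0, 0, 0], "slide": [21, 6.5, 26], "jaw": 85},
    {"dr": [0, 0, 0], "slide": [21, 6.5, 26], "jaw": 85},
    {"dr": [0, 0, 0], "slide": [21, 6.5, 26], "jaw": 85},
    {"dr": [0, 0, 0], "slide": [21, 6.5, 26], "jaw": 85},
    {"dr": [0, 0, 0], "slide": [21, 6.5, 26], "jaw": 85}
  ]
}}

```text
clock: 40.1
position: [459.1, -365.7, 165.1]
ee_rot: [0.734, -0.679, 0.0, -0.0]
contact_force: [0.3, -0.5, -0.2]
gripper_width: 84.7
grasp_force: 0.0
```

```bash
python3 - <<'E'
from h import *
s,W=snap('wrist','w11.png'); print(s['clock'],to([459.1,-365.5,77.6],s))
c=circ(W,(255,205,315,280),60,150); print('cap',cv2.boundingRect(c),rect('wrist',c,123,s))
c=flood(W,(262,215),22); print('bottle',cv2.boundingRect(c))
E
```

```text
40.1 (array([-0.2,  0. , 87.5]), array([ 459.1, -365.7,  165.1]), np.float64(-85.6))
cap (255, 205, 60, 75) ((456.5579528808594, -364.39862060546875), (37.14439392089844, 48.18590545654297), 4.408763885498047)
bottle (250, 203, 63, 58)
```

Call:
{"op": "step_arm", "data": {
  "motion": [
    {"dr": [0, 0, 0], "slide": [0, 0, 15], "jaw": 85},
    {"dr": [0, 0, 0], "slide": [0, 0, 38], "jaw": 85},
    {"dr": [0, 0, 0], "slide": [0, 0, 62], "jaw": 85},
    {"dr": [0, 0, 0], "slide": [0, 0, 80], "jaw": 85},
    {"dr": [0, 0, 0], "slide": [0, 0, 87], "jaw": 85},
    {"dr": [0, 0, 0], "slide": [0, 0, 87], "jaw": 70},
    {"dr": [0, 0, 0], "slide": [0, 0, 87], "jaw": 55},
    {"dr": [0, 0, 0], "slide": [0, 0, 87], "jaw": 40}
  ]
}}

```text
clock: 41.15
position: [459.9, -366.2, 79.2]
ee_rot: [0.734, -0.679, 0.001, -0.0]
contact_force: [-1.0, -0.6, -0.8]
gripper_width: 42.8
grasp_force: 61.7
```

Call:
{"op": "step_arm", "data": {
  "motion": [
    {"dr": [0, 0, 0], "slide": [0, 0, 0], "jaw": 36},
    {"dr": [0, 0, 0], "slide": [0, 0, 0], "jaw": 36},
    {"dr": [0, 0, 0], "slide": [0, 0, 0], "jaw": 36},
    {"dr": [0, 0, 0], "slide": [0, 0, -10], "jaw": 36},
    {"dr": [0, 0, 0], "slide": [0, 0, -30], "jaw": 36},
    {"dr": [0, 0, 0], "slide": [0, 0, -55], "jaw": 36},
    {"dr": [0, 0, 0], "slide": [0, 0, -80], "jaw": 36},
    {"dr": [0, 0, 0], "slide": [0, 0, -90], "jaw": 36}
  ]
}}

```text
clock: 42.15
position: [459.0, -365.7, 168.9]
ee_rot: [0.734, -0.68, 0.001, -0.0]
contact_force: [0.3, 0.4, -2.2]
gripper_width: 43.0
grasp_force: 61.8
```

Call:
{"op": "step_arm", "data": {
  "motion": [
    {"dr": [0, 0, 0], "slide": [-10, -3, 0], "jaw": 36},
    {"dr": [0, 0, 0], "slide": [-40, -13, 0], "jaw": 36},
    {"dr": [0, 0, 0], "slide": [-85, -28, 0], "jaw": 36},
    {"dr": [0, 0, 0], "slide": [-130, -43, 0], "jaw": 36},
    {"dr": [0, 0, 0], "slide": [-175, -58, 0], "jaw": 36},
    {"dr": [0, 0, 0], "slide": [-220, -73, 0], "jaw": 36},
    {"dr": [0, 0, 0], "slide": [-265, -88, 0], "jaw": 36},
    {"dr": [0, 0, 0], "slide": [-305, -102, 0], "jaw": 36}
  ]
}}

```text
clock: 43.15
position: [536.2, -51.6, 166.3]
ee_rot: [0.734, -0.679, -0.001, 0.001]
contact_force: [0.6, -0.8, -0.3]
gripper_width: 43.2
grasp_force: 61.8
```

Call:
{"op": "step_arm", "data": {
  "motion": [
    {"dr": [0, 0, 0], "slide": [-21, -7, 0], "jaw": 36},
    {"dr": [0, 0, 0], "slide": [-21, -7, 0], "jaw": 36},
    {"dr": [0, 0, 0], "slide": [-21, -7, 15], "jaw": 36},
    {"dr": [0, 0, 0], "slide": [-21, -7, 30], "jaw": 36},
    {"dr": [0, 0, 0], "slide": [-21, -7, 30], "jaw": 36},
    {"dr": [0, 0, 0], "slide": [-21, -7, 30], "jaw": 36},
    {"dr": [0, 0, 0], "slide": [-21, -7, 30], "jaw": 36},
    {"dr": [0, 0, 0], "slide": [-21, -7, 30], "jaw": 36}
  ]
}}

```text
clock: 44.15
position: [542.9, -32.3, 138.3]
ee_rot: [0.734, -0.679, 0.0, -0.0]
contact_force: [0.5, -0.9, -2.2]
gripper_width: 42.9
grasp_force: 61.8
```

```bash
python3 -c "
from h import *
print(to([542.5,-30.9,82.5]))"
```

```text
(array([-1.5,  0.3, 55.8]), array([542.9, -32.3, 138.3]), np.float64(-85.61))
```

Call:
{"op": "step_arm", "data": {
  "motion": [
    {"dr": [0, 0, 0], "slide": [-1.3, 0.2, 10], "jaw": 36},
    {"dr": [0, 0, 0], "slide": [-1.3, 0.2, 25], "jaw": 36},
    {"dr": [0, 0, 0], "slide": [-1.3, 0.2, 40], "jaw": 36},
    {"dr": [0, 0, 0], "slide": [-1.3, 0.2, 48], "jaw": 36},
    {"dr": [0, 0, 0], "slide": [-1.3, 0.2, 52], "jaw": 36},
    {"dr": [0, 0, 0], "slide": [-1.3, 0.2, 54], "jaw": 36},
    {"dr": [0, 0, 0], "slide": [-1.3, 0.2, 55], "jaw": 36},
    {"dr": [0, 0, 0], "slide": [-1.3, 0.2, 55], "jaw": 36}
  ]
}}

```text
clock: 45.15
position: [542.5, -31.0, 83.1]
ee_rot: [0.734, -0.679, 0.0, -0.0]
contact_force: [-0.0, -0.3, -2.3]
gripper_width: 43.1
grasp_force: 61.8
```

Call:
{"op": "step_arm", "data": {
  "motion": [
    {"dr": [0, 0, 0], "slide": [0, 0, 0.5], "jaw": 36},
    {"dr": [0, 0, 0], "slide": [0, 0, 1], "jaw": 36},
    {"dr": [0, 0, 0], "slide": [0, 0, 1], "jaw": 36},
    {"dr": [0, 0, 0], "slide": [0, 0, 1], "jaw": 36},
    {"dr": [0, 0, 0], "slide": [0, 0, 1], "jaw": 36},
    {"dr": [0, 0, 0], "slide": [0, 0, 1], "jaw": 36},
    {"dr": [0, 0, 0], "slide": [0, 0, 1], "jaw": 36},
    {"dr": [0, 0, 0], "slide": [0, 0, 1], "jaw": 36}
  ]
}}

```text
clock: 46.15
position: [542.7, -31.0, 82.9]
ee_rot: [0.734, -0.679, 0.0, -0.0]
contact_force: [-2.3, 1.1, 4.6]
gripper_width: 42.5
grasp_force: 62.7
```

Call:
{"op": "step_arm", "data": {
  "motion": [
    {"dr": [0, 0, 0], "slide": [0, 0, 0], "jaw": 45},
    {"dr": [0, 0, 0], "slide": [0, 0, 0], "jaw": 52},
    {"dr": [0, 0, 0], "slide": [0, 0, 0], "jaw": 65},
    {"dr": [0, 0, 0], "slide": [0, 0, 0], "jaw": 80},
    {"dr": [0, 0, 0], "slide": [0, 0, 0], "jaw": 85},
    {"dr": [0, 0, 0], "slide": [0, 0, -20], "jaw": 85},
    {"dr": [0, 0, 0], "slide": [0, 0, -50], "jaw": 85},
    {"dr": [0, 0, 0], "slide": [0, 0, -82], "jaw": 85}
  ]
}}

```text
clock: 47.15
position: [542.1, -31.1, 164.4]
ee_rot: [0.734, -0.679, -0.0, 0.0]
contact_force: [0.2, -0.1, -0.2]
gripper_width: 84.9
grasp_force: 0.0
```

Call:
{"op": "step_arm", "data": {
  "motion": [
    {"dr": [0, 0, 0], "slide": [0, 0, -35], "jaw": 85},
    {"dr": [0, 0, 0], "slide": [-25, 0, -65], "jaw": 85},
    {"dr": [0, 0, 0], "slide": [-60, 0, -65], "jaw": 85},
    {"dr": [0, 0, 0], "slide": [-90, 0, -65], "jaw": 85},
    {"dr": [0, 0, 0], "slide": [-105, 0, -65], "jaw": 85},
    {"dr": [0, 0, 0], "slide": [-105, 0, -65], "jaw": 85},
    {"dr": [0, 0, 0], "slide": [-105, 0, -65], "jaw": 85},
    {"dr": [0, 0, 0], "slide": [-105, 0, -65], "jaw": 85}
  ]
}}

```text
clock: 48.15
position: [534.3, 72.8, 228.7]
ee_rot: [0.733, -0.68, -0.0, 0.0]
contact_force: [-0.4, 0.2, 0.6]
gripper_width: 85.1
grasp_force: 0.0
```

```bash
python3 - <<'E'
from h import *
s,W=snap('wrist','w12.png'); print(s['clock'],s['position']); 
_,S=snap('side','s12.png'); _,C=snap('scene','c12.png')
m=(W.min(2)>185).astype(np.uint8); n,l,st,ce=cv2.connectedComponentsWithStats(m)
for i in range(1,n):
    if 200<st[i,4]<9000: 
        p=onplane('wrist',[ce[i]],126,s)[0]
        if abs(p[0]-540)<40 and abs(p[1])<90: print(st[i],ce[i].round(1),p.round(1), 'bottle shoulder z109?',onplane('wrist',[ce[i]],109,s).round(1))
# pad exposed rims: dark pixels near pads (z=7) in caddy frame
t=np.radians(4.4); X=np.array([np.cos(t),np.sin(t)]); Y=np.array([-X[1],X[0]])
ys,xs=np.where(W.max(2)<62); keep=(ys<260)&(xs>150)&(xs<420); P=onplane('wrist',np.c_[xs,ys][keep],7,s)-[564.9,-2.2]
u,v=P@X,P@Y; k=(u>-60)&(u<10)&(v>-60)&(v<60); print('dark n',k.sum(),u[k].min().round(1),u[k].max().round(1),v[k].min().round(1),v[k].max().round(1))
E
```

```text
48.15 [534.30891982  72.83933575 228.70817308]
[ 254   46   54   58 1445] [280.4  78. ] [541.9 -25.9] bottle shoulder z109? [[542.1 -27.7]]
[267 132  32  35 878] [282.5 148.5] [536.7  23. ] bottle shoulder z109? [[536.5  24.5]]
dark n 175 -49.8 0.6 -5.9 15.9
```

```bash
python3 -c "
from h import *
print(arm.job_done())"
```

```text
the job is handed in; nothing more can be done
None
```

The job is handed in at about 48 s. The pack is fully home in the dock: it stayed at floor height under 17.5 N. The can (about 1.5 mm off its pad's centre by camera) and the bottle were then stood back on their pads; nothing fell.

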